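Hang up the drilling templates and close their rack

ROBOT

A 6-joint arm with a two-finger parallel gripper is mounted at the origin on the work surface. World frame = base frame: x ahead of the robot, y to its left, z up, the work surface at z = 0. Lengths are in m, angles in degrees, forces in N, time in s.
With the tool pointing down it reaches from about 0.375 to 0.9 m from the base axis. Payload 3.1 kg.
Tool frame: the origin (TCP) lies on the centre line of the jaws, within the pads' length; the fingertips stand 25 mm ahead of it and the grasp point (between the pads) lies 6 mm ahead of it; z points along the fingers, y is the line along which they close (so a half turn about z gives the same grasp; the last joint's range is limited). The gripper opens to 87 mm and grips with 3 to 60 N. Pads are 19 mm wide; open, the fingers measure 117 mm over their backs; the gripper's body (75 mm by 190 mm) begins 51 mm behind the grasp point.
Start: joints at [-83.566, 30.224, 82.088, -0, 67.689, -10.227], TCP at [0.179, -0.599, 0.248] pointing down, gripper open.
Joint ranges: [-176.69, 176.69], [-43.24, 126.21], [12.49, 139.97], [-82, 262], [0, 151.66], [-163.58, 163.58]. Speed limits (degrees/s): [159.86, 159.86, 180, 180, 180, 180].

INTERFACE

Orientations are given as a 3x3 rotation matrix whose columns are the frame's x, y, z axes.
In Python, from rig import * gives the robot as it stands.
- The arm moves only by the tool step_arm, never from a script. Its argument "steps" is a list of rows, each a list of 7 numbers: the shift along the tool's x, y, z normalised to -1 to 1, where 1 is 0.3 m, then the turn, a rotation vector about the tool's x, y, z normalised to -1 to 1, where 1 is 45 degrees, then the gripper's target within -1 to 1 (shut at 1, half-way at 0, fully open at -1). A call has 1 to 8 rows; each row is the pose to reach, as a shift and turn from the pose commanded when the call began, along the tool's axes at that moment; what a row does not reach only later rows make up. A row lasts 1/12 s, in which the tool goes at most 41.7 mm and 7.16 degrees, less where a joint would pass 70% of its speed; a pose out of reach is approached as far as the arm can. A call with a number of a shift or a turn outside -1 to 1 is refused whole. A call with a gripper value outside its range is refused whole. The fingers move at their own pace and stop on an object; the grip force is fixed at half the most. Time passes only in rows, so rows that repeat a pose let the fingers close. It gives the time, the measured TCP pose, the force, the opening and the grip force at its end, in the units of the state.
- read_state(): the state, without advancing time (a new reading comes with each control period).
- capture(name): name is "scene" or "top" or "wrist"; returns a dict with "image" (420x560x3 uint8, red, green, blue), "vertical_fov" (degrees; the focal length in pixels is half the picture's height over the tangent of half this angle, whatever the lens; pixels are square), "cx", "cy" (the principal point, pixels), "world_from_camera" (4x4, takes a point from camera to world coordinates); the wrist camera has in their place "T_tool_cam" (4x4, takes a point from camera to tool coordinates, whose origin is the TCP and whose axes are the flange's). Camera axes: x right, y down, z forward; pixel columns grow to the right and rows downward; lengths in m; the calibration is good to about 2 mm. A picture is of the moment at which its call begins: read the wrist's pose just before it. There is no depth.
- hand_in(): hands the job in; it is judged then, once.
The state is a dict: "time_s": time; "joint_positions": joint angles; "qvel": joint speeds; "tau": joint torques, N m; "position": TCP position; "tcp_rot": TCP orientation; "force": force on the tool from outside, world axes, zero at the start; "moment": the same for the moment, N m; "opening": opening from 0.0 (shut) to 1.0 (fully open); "grasp_force": force on a finger pad.
Only numpy, scipy, OpenCV 4.12 (cv2) and the standard library are available. Lean on these libraries where they do the work, as an engineer would, in place of code of your own. Each camera call takes 0.05 s, during which the arm holds its last target. There are 200 camera calls.

TASK

Take the cover off the slotted rack and draw the steel drilling templates up out of their slots; hang every one by its hook on the tool rail, on the same side and facing the same way as the files, each lowered into a free gap of its own between two hanging files, without knocking or shifting the files or the things standing on the bench. Then put the cover back on the empty rack, square and centred.

Things in the scene. Friction and masses are not known exactly. Their poses are not given: they have to be found in the camera images.
- rail: Fixed tool rail, 400 mm along its y. Origin on the bench under the middle of its far face; x away from the robot, to the side where the files hang; z up. Two aluminium bars from x = -10 to 0 mm: upper z = 145 to 170 mm (hooks sit on its top edge), lower z = 85 to 100 mm (hung things lean flat on both). Posts at y = +-195 mm, no taller.
- rack: Fixed wooden rack, 190 mm along its y, 124 mm in x, origin on the bench under its middle. Four slots at y = -72, -24, 24, 72 mm hold templates or are empty: 7 mm wide (y), 48 mm long (x), floor 12 mm and top 52 mm up. Two ledges along y (upper face 170 mm up, 28 to 60 mm either side of the middle) carry the cover; between them and at the ends it is open.
- rack_top (a point): Middle of the top of the rack, level with the ledges' upper face; axes as those of the rack.
- cover_c (a point): Loose plywood cover, 120 (x) by 190 (y) by 6 mm, 0.18 to 0.35 kg; wooden T handle along y in its middle: web 16 mm thick (x), 70 mm long, 34 mm high, then a flange 26 mm wide, 80 long, 8 thick; 48 mm high in all. Point: in the web, 24 mm above the underside; z up. At the start it lies on the rack's ledges and keeps the templates in.
- gap_1 (a point): Free place 1 on the rail, counted from its right end (-y) as seen from the robot: point on the upper bar's top edge, at its far face (x = 0), mid-way between two places of files; axes as those of the rail. The places are 80 mm apart.
- gap_2 (a point): Free place 2 on the rail, counted from its right end (-y) as seen from the robot: point on the upper bar's top edge, at its far face (x = 0), mid-way between two places of files; axes as those of the rail. The places are 80 mm apart.
- gap_3 (a point): Free place 3 on the rail, counted from its right end (-y) as seen from the robot: point on the upper bar's top edge, at its far face (x = 0), mid-way between two places of files; axes as those of the rail. The places are 80 mm apart.
- gap_4 (a point): Free place 4 on the rail, counted from its right end (-y) as seen from the robot: point on the upper bar's top edge, at its far face (x = 0), mid-way between two places of files; axes as those of the rail. The places are 80 mm apart.
- template_1_c (a point): Steel drilling template (3 or 4 present, alike, about 0.2 kg), starts in a rack slot. Plate 5 (x) by 44 (y) by 100 mm tall, on top a grip tab 5 by 26 by 50 mm tall. Hook on its -x side, 30 mm wide: bridge underside 96 mm above the foot, then a lip 16 mm down; 16 mm clear between plate and lip. Point: mid-plate, 75 mm above the foot (half-way up); z up.
- template_2_c (a point): Steel drilling template (3 or 4 present, alike, about 0.2 kg), starts in a rack slot. Plate 5 (x) by 44 (y) by 100 mm tall, on top a grip tab 5 by 26 by 50 mm tall. Hook on its -x side, 30 mm wide: bridge underside 96 mm above the foot, then a lip 16 mm down; 16 mm clear between plate and lip. Point: mid-plate, 75 mm above the foot (half-way up); z up.
- template_3_c (a point): Steel drilling template (3 or 4 present, alike, about 0.2 kg), starts in a rack slot. Plate 5 (x) by 44 (y) by 100 mm tall, on top a grip tab 5 by 26 by 50 mm tall. Hook on its -x side, 30 mm wide: bridge underside 96 mm above the foot, then a lip 16 mm down; 16 mm clear between plate and lip. Point: mid-plate, 75 mm above the foot (half-way up); z up.
- template_4_c (a point): Steel drilling template (3 or 4 present, alike, about 0.2 kg), starts in a rack slot. Plate 5 (x) by 44 (y) by 100 mm tall, on top a grip tab 5 by 26 by 50 mm tall. Hook on its -x side, 30 mm wide: bridge underside 96 mm above the foot, then a lip 16 mm down; 16 mm clear between plate and lip. Point: mid-plate, 75 mm above the foot (half-way up); z up.
- file_1_c (a point): Hand file hanging on the rail by a hook of its own, against the bars' far face, beside the gaps: black round handle 20 mm thick, thin steel blade below, 112 mm long in all, top 4 mm above the rail. The gap between two handles is about 60 mm. Loose, easily shifted. The point lies on its back, 30 mm below the rail's top edge. x as the rail's x.
- file_2_c (a point): Hand file hanging on the rail by a hook of its own, against the bars' far face, beside the gaps: black round handle 20 mm thick, thin steel blade below, 112 mm long in all, top 4 mm above the rail. The gap between two handles is about 60 mm. Loose, easily shifted. The point lies on its back, 30 mm below the rail's top edge. x as the rail's x.
- file_3_c (a point): Hand file hanging on the rail by a hook of its own, against the bars' far face, beside the gaps: black round handle 20 mm thick, thin steel blade below, 112 mm long in all, top 4 mm above the rail. The gap between two handles is about 60 mm. Loose, easily shifted. The point lies on its back, 30 mm below the rail's top edge. x as the rail's x.
- file_4_c (a point): Hand file hanging on the rail by a hook of its own, against the bars' far face, beside the gaps: black round handle 20 mm thick, thin steel blade below, 112 mm long in all, top 4 mm above the rail. The gap between two handles is about 60 mm. Loose, easily shifted. The point lies on its back, 30 mm below the rail's top edge. x as the rail's x.
- file_5_c (a point): Hand file hanging on the rail by a hook of its own, against the bars' far face, beside the gaps: black round handle 20 mm thick, thin steel blade below, 112 mm long in all, top 4 mm above the rail. The gap between two handles is about 60 mm. Loose, easily shifted. The point lies on its back, 30 mm below the rail's top edge. x as the rail's x.
- cup: Paper cup, 76 mm across, 85 mm tall, a bystander standing on the bench; origin at the middle of its underside.
- tape: Roll of tape lying flat, 100 mm across, 45 mm high, a bystander standing on the bench; origin at the middle of its underside.
- spray: Can, 54 mm across, 150 mm tall, a bystander standing on the bench; origin at the middle of its underside.
There are look-alikes about, which are no part of the job. Of the things shaped like the part that bears cover_c, the wooden one is meant. There is more than one size of the rack; the job needs the smaller.

How it is judged:
By the outcome, as a careful person would: the job done as asked, in the order asked, and still so for the second after the job is handed in, with the robot touching nothing.
Of template_1, template_2, template_3, template_4 only 3 to 4 are there at a start; the rules pass over those that are not, and their reading is None.
At some moment in a run one of cover may be knocked a few centimetres aside while the robot is not near it.
It also fails if it takes over 210 s, if anything falls off the work surface, if the arm or the gripper's body presses on something with over 40 N, if the wrist force passes 120 N, or if a joint passes its speed limit or range.

## Working session

There is one attempt and no reset: what is moved stays moved. The work goes in short steps, Python scripts to look and compute and a tool call to move; the robot and the scene stay as the last step left them, time stands still between calls to the robot, and variables do not carry over. Pictures are saved under pics/ and viewed, at most 14 in all, crops included, and the job is handed in when it is done.

Besides the shell and the picture viewer there is one more tool, called by a JSON object that holds its "name" and its "arguments", one argument or row to a line. step_arm: Moves the arm, as the interface text tells. Scaled input: -1 to 1 covers 0.3 m each way for a shift and 45 degrees each way for a turn. Its arguments: {"type":"object","properties":{"steps":{"type":"array"}},"required":["steps"]}

```bash
mkdir -p pics; ls
python3 - <<'E'
from rig import *
import cv2, json, numpy as np, pickle
s=read_state(); print(s['time_s'],s['position'],s['tcp_rot'])
for n in ["scene","top","wrist"]:
    c=capture(n); pickle.dump(c,open(f'pics/{n}0.pkl','wb'))
    cv2.imwrite(f'pics/{n}0.png',cv2.resize(c['image'][:,:,::-1],(800,600),interpolation=cv2.INTER_CUBIC))
    print(n,{k:v for k,v in c.items() if k!='image'})
E
```

```text
pics
0.0 [ 0.17916048 -0.59805573  0.24657122] [[ 9.58012745e-01  2.86725523e-01 -2.35122315e-04]
 [ 2.86725346e-01 -9.58010378e-01  2.16608351e-03]
 [ 3.95821809e-04 -2.14255113e-03 -9.99997626e-01]]
scene {'vertical_fov': 53.47242140150306, 'cx': 271.2527722793358, 'cy': 201.1810016626185, 'world_from_camera': array([[ 0.44262523,  0.54167642, -0.71461147,  1.32534752],
       [ 0.89661216, -0.25577818,  0.36147496, -0.4036246 ],
       [ 0.01302044, -0.80072728, -0.59888755,  0.79551336],
       [ 0.        ,  0.        ,  0.        ,  1.        ]])}
top {'vertical_fov': 49.3166075021428, 'cx': 282.2608106920523, 'cy': 202.82032950629028, 'world_from_camera': array([[ 0.0177446 , -0.99431333,  0.10500543,  0.36986112],
       [-0.99983048, -0.01713019,  0.00675036, -0.02579745],
       [-0.00491321, -0.10510741, -0.99444874,  1.59866437],
       [ 0.        ,  0.        ,  0.        ,  1.        ]])}
wrist {'vertical_fov': 59.92783382744365, 'cx': 274.79033994100337, 'cy': 212.11093223947927, 'T_tool_cam': array([[-8.47994044e-05, -9.51902128e-01, -3.06402237e-01,
         8.49962570e-02],
       [ 9.99999952e-01, -1.71566601e-04,  2.56248821e-04,
        -4.96519975e-04],
       [-2.96492188e-04, -3.06402201e-01,  9.51902098e-01,
        -1.37154175e-01],
       [ 0.00000000e+00,  0.00000000e+00,  0.00000000e+00,
         1.00000000e+00]])}
```

View pics/top0.png

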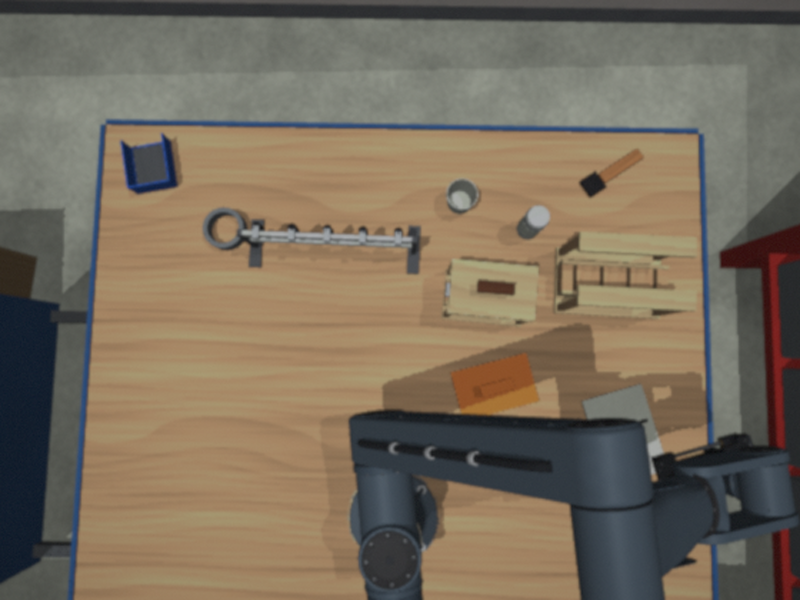

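View pics/scene0.png

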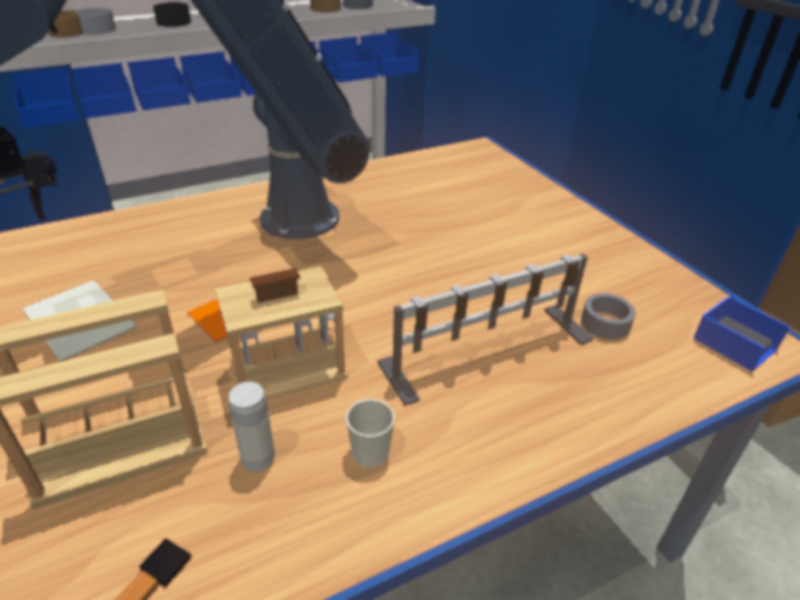

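The top view shows the wooden-covered small rack at (492,290), the rail from (245,232) to (415,242), the tape at its left end, the cup at (462,196) and the can at (535,220). The large rack, orange cover and grey cover are decoys. The scene view shows five files on the rail's far side and three or so templates in the rack.

```bash
cat > h.py <<'E'
from rig import *
import cv2, numpy as np, pickle
from scipy.spatial.transform import Rotation as R
def K(c):
    f=210/np.tan(np.radians(c['vertical_fov'])/2); return np.array([[f,0,c['cx']],[0,f,c['cy']],[0,0,1]])
def grab(n,name=None,crop=None,s=None):
    st=read_state(); c=capture(n)
    if n=='wrist':
        T=np.eye(4);T[:3,:3]=st['tcp_rot'];T[:3,3]=st['position'];c['world_from_camera']=T@c['T_tool_cam']
    if name:
        pickle.dump(c,open(f'pics/{name}.pkl','wb')); save(c,name,crop)
    return c
def save(c,name,crop=None):
    im=c['image'][:,:,::-1]
    if crop: x0,y0,x1,y1=crop; im=im[y0:y1,x0:x1]
    k=min(800/im.shape[1],600/im.shape[0])
    cv2.imwrite(f'pics/{name}.png',cv2.resize(im,None,fx=k,fy=k,interpolation=cv2.INTER_CUBIC)); print(name,'scale',k,'crop',crop)
def load(name): return pickle.load(open(f'pics/{name}.pkl','rb'))
def p2w(c,uv,z):
    uv=np.atleast_2d(uv).astype(float); W=c['world_from_camera']
    d=np.c_[uv,np.ones(len(uv))]@np.linalg.inv(K(c)).T@W[:3,:3].T; o=W[:3,3]
    return o+d*((z-o[2])/d[:,2])[:,None]
def w2p(c,P):
    P=np.atleast_2d(P); q=(P-c['world_from_camera'][:3,3])@c['world_from_camera'][:3,:3]@K(c).T
    return q[:,:2]/q[:,2:]
def row(pos,yaw,pitch=None):
    """row (units) from the measured pose to TCP pos, pointing down, tool x at yaw deg"""
    s=read_state(); A=s['tcp_rot']; B=R.from_euler('z',yaw,degrees=True).as_matrix()@np.diag([1,-1,-1.])
    d=A.T@(np.array(pos)-s['position'])/0.3; w=np.degrees(R.from_matrix(A.T@B).as_rotvec())/45
    print('row',np.round(np.r_[d,w],3).tolist())
E
python3 - <<'E'
from h import *
c=load('top0'); save(c,'t1',(130,130,400,240))
k=1/1.4286
for n,p,z in [('rack',(492,288),.176),('cover A',(450,260),.176),('B',(540,263),.176),('C',(537,320),.176),('D',(446,318),.176),('railL',(245,232),.17),('railR',(415,242),.17),('cup',(462,196),.085),('spray',(538,216),.15),('orange',(495,385),0.02),('tape',(225,228),.045),('free',(480,420),0),('free2',(300,350),0)]:
    print(n,p2w(c,np.array(p)*k,z).round(3))
E
```

```text
t1 scale 2.962962962962963 crop (130, 130, 400, 240)
rack [[ 0.527 -0.21   0.176]]
cover A [[ 0.588 -0.118  0.176]]
B [[ 0.584 -0.315  0.176]]
C [[ 0.459 -0.308  0.176]]
D [[ 0.46  -0.11   0.176]]
railL [[0.644 0.338 0.17 ]]
railR [[ 0.628 -0.04   0.17 ]]
cup [[ 0.755 -0.15   0.085]]
spray [[ 0.695 -0.317  0.15 ]]
orange [[ 0.311 -0.238  0.02 ]]
tape [[0.677 0.418 0.045]]
free [[ 0.227 -0.205  0.   ]]
free2 [[0.387 0.234 0.   ]]
```

View pics/t1.png

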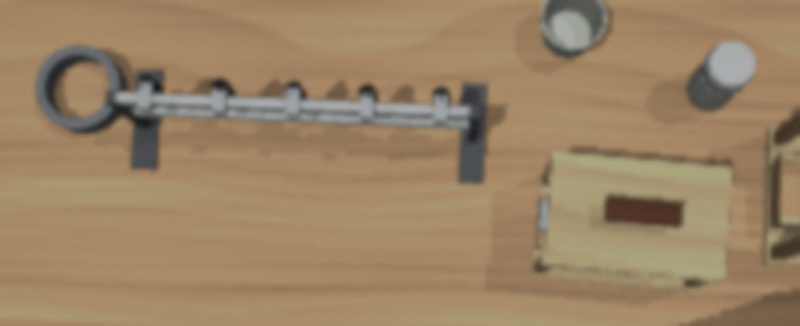

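The crop shows file hooks at (145,97), (220,97), (293,100), (367,103), (441,106) and the cover with its brown handle at (645,211). Next I'll move the wrist camera over the rack.

```bash
python3 -c "
from h import *
s=read_state()['position']
row([s[0],s[1],.44],16.7)
row([.36,-.40,.44],7)"
```

```text
row [0.0, -0.001, -0.644, -0.002, -0.0, -0.001]
row [0.767, -0.461, -0.643, -0.002, -0.0, 0.215]
```

{"name": "step_arm", "arguments": {
  "steps": [
    [0, 0, -0.64, 0, 0, 0, -1],
    [0, 0, -0.64, 0, 0, 0, -1],
    [0, 0, -0.64, 0, 0, 0, -1],
    [0, 0, -0.64, 0, 0, 0, -1],
    [0, 0, -0.64, 0, 0, 0, -1],
    [0.77, -0.46, -0.64, 0, 0, 0.21, -1],
    [0.77, -0.46, -0.64, 0, 0, 0.21, -1],
    [0.77, -0.46, -0.64, 0, 0, 0.21, -1]
  ]
}}

```text
time_s: 0.82
position: [0.2639, -0.5057, 0.4397]
tcp_rot: [[0.993, 0.122, 0.001], [0.122, -0.993, -0.0], [0.0, 0.0, -1.0]]
force: [1.7, -0.1, 0.2]
opening: 0.997
grasp_force: 0.0
```

```bash
python3 -c "
from h import *
print(read_state()['position'])
row([.54,-.21,.42],-3)"
```

```text
[ 0.26393138 -0.50573332  0.43968006]
row [1.033, -0.866, 0.066, 0.0, -0.001, 0.222]
```

{"name": "step_arm", "arguments": {
  "steps": [
    [1.0, -0.86, 0.06, 0, 0, 0.22, -1],
    [1.0, -0.86, 0.06, 0, 0, 0.22, -1],
    [1.0, -0.86, 0.06, 0, 0, 0.22, -1],
    [1.0, -0.86, 0.06, 0, 0, 0.22, -1],
    [1.0, -0.86, 0.06, 0, 0, 0.22, -1],
    [1.0, -0.86, 0.06, 0, 0, 0.22, -1],
    [1.0, -0.86, 0.06, 0, 0, 0.22, -1],
    [1.0, -0.86, 0.06, 0, 0, 0.22, -1]
  ]
}}

```text
time_s: 1.48
position: [0.4867, -0.2586, 0.4242]
tcp_rot: [[0.999, -0.047, -0.0], [-0.047, -0.999, 0.0], [-0.0, -0.0, -1.0]]
force: [0.4, -0.6, -0.5]
opening: 0.998
grasp_force: 0.0
```

{"name": "step_arm", "arguments": {
  "steps": [
    [0.1, -0.12, 0, 0, 0, 0, -1],
    [0.1, -0.12, 0, 0, 0, 0, -1],
    [0.1, -0.12, 0, 0, 0, 0, -1],
    [0.1, -0.12, 0, 0, 0, 0, -1],
    [0.1, -0.12, 0, 0, 0, 0, -1],
    [0.1, -0.12, 0, 0, 0, 0, -1]
  ]
}}

```text
time_s: 1.98
position: [0.5166, -0.2274, 0.4244]
tcp_rot: [[0.999, -0.049, -0.0], [-0.049, -0.999, -0.0], [-0.0, 0.0, -1.0]]
force: [-0.5, -0.1, -0.7]
opening: 1.003
grasp_force: 0.0
```

```bash
python3 -c "
from h import *
s=read_state();print(s['position'],s['tcp_rot'][:,0],s['force'])
grab('wrist','w1')"
```

```text
[ 0.51657011 -0.22738302  0.42442274] [ 9.98785390e-01 -4.92698370e-02 -4.76912879e-04] [-0.54757352 -0.06204763 -0.72748879]
w1 scale 1.4285714285714286 crop None
```

View pics/w1.png

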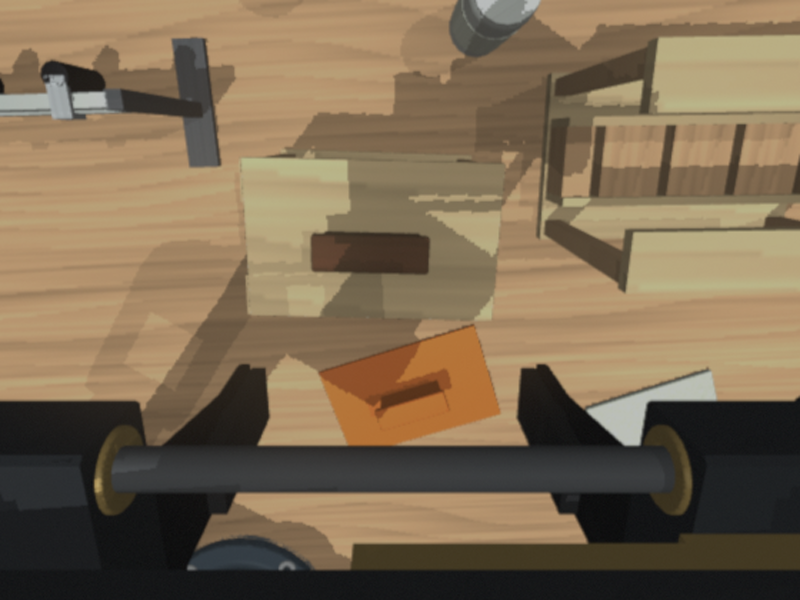

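The wrist picture shows the cover's corners at (241,158), (504,165), (491,320), (247,315), and the handle's top corners at (312,233), (430,237), (428,275), (312,271).

```bash
cat >> h.py <<'E'
def rect(P):
    """centre and yaw of x axis for corners TL,TR,BR,BL seen with x up, y left"""
    TL,TR,BR,BL=P[:,:2]; c=(TL+TR+BR+BL)/4; y=(TL+BL-TR-BR)/2; x=(TL+TR-BL-BR)/2
    print('centre',c.round(4),'len y',np.linalg.norm(y).round(4),'x',np.linalg.norm(x).round(4),'yaw from y',np.degrees(np.arctan2(-y[0],y[1])).round(2),'from x',np.degrees(np.arctan2(x[1],x[0])).round(2))
E
python3 -c "
from h import *
c=load('w1');k=.7
rect(p2w(c,np.array([(241,158),(504,165),(491,320),(247,315)])*k,.176))
rect(p2w(c,np.array([(312,233),(430,237),(428,275),(312,271)])*k,.218))
c=load('top0')
rect(p2w(c,np.array([(551,151),(732,163),(724,280),(550,265)])/2.963+[130,130],.176))
rect(p2w(c,np.array([(606,196),(684,203),(682,228),(604,222)])/2.963+[130,130],.218))
"
```

```text
centre [ 0.5252 -0.2111] len y 0.1899 x 0.1184 yaw from y -4.19 from x -4.85
centre [ 0.526  -0.2126] len y 0.0788 x 0.0261 yaw from y -4.83 from x -5.05
centre [ 0.5249 -0.2144] len y 0.1875 x 0.1227 yaw from y -3.39 from x -2.04
centre [ 0.5227 -0.2138] len y 0.08 x 0.0264 yaw from y -3.81 from x -4.29
```

```bash
python3 -c "
from h import *
row([.5255,-.212,.28],42.2)"
```

```text
row [0.027, -0.053, 0.482, 0.0, 0.0, -1.001]
```

{"name": "step_arm", "arguments": {
  "steps": [
    [0.027, -0.053, 0.48, 0, 0, -1, -1],
    [0.027, -0.053, 0.48, 0, 0, -1, -1],
    [0.027, -0.053, 0.48, 0, 0, -1, -1],
    [0.027, -0.053, 0.48, 0, 0, -1, -1],
    [0.027, -0.053, 0.48, 0, 0, -1, -1],
    [0.027, -0.053, 0.48, 0, 0, -1, -1],
    [0.027, -0.053, 0.48, 0, 0, -1, -1]
  ]
}}

```text
time_s: 2.62
position: [0.5255, -0.2116, 0.2797]
tcp_rot: [[0.738, 0.675, -0.001], [0.675, -0.738, 0.001], [-0.001, -0.001, -1.0]]
force: [0.3, -0.5, 0.4]
opening: 1.002
grasp_force: 0.0
```

{"name": "step_arm", "arguments": {
  "steps": [
    [0, 0, 0, 0, 0, -0.96, -1],
    [0, 0, 0, 0, 0, -0.96, -1],
    [0, 0, 0, 0, 0, -0.96, -1],
    [0, 0, 0, 0, 0, -0.96, -1],
    [0, 0, 0, 0, 0, -0.96, -1],
    [0, 0, 0, 0, 0, -0.96, -1],
    [0, 0, 0, 0, 0, -0.96, -1],
    [0, 0, 0, 0, 0, -0.96, -1]
  ]
}}

```text
time_s: 3.28
position: [0.5259, -0.2116, 0.2806]
tcp_rot: [[0.083, 0.997, 0.0], [0.997, -0.083, -0.0], [-0.0, 0.0, -1.0]]
force: [0.1, -0.0, 0.1]
opening: 0.996
grasp_force: 0.0
```

```bash
python3 -c "
from h import *
s=read_state();print(s['position'],s['joint_positions'])
row([.5255,-.212,.208],85.5)
c=grab('wrist','w2')
"
```

```text
[ 0.52592878 -0.21155425  0.28061811] [-3.32038853e+01  2.35622358e+01  8.83611238e+01 -9.02071306e-04
  6.80587861e+01 -2.84384735e+01]
row [-0.002, -0.001, 0.242, 0.0, 0.0, -0.006]
w2 scale 1.4285714285714286 crop None
```

View pics/w2.png

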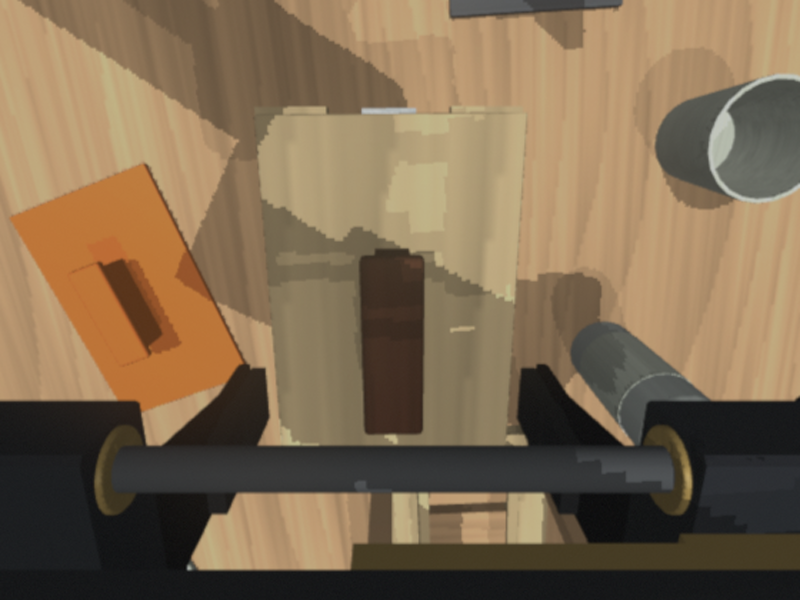

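The handle (361–424, 255–433) sits midway between the fingers, so I'll descend and grip.

{"name": "step_arm", "arguments": {
  "steps": [
    [-0.002, 0, 0.12, 0, 0, 0, -0.5],
    [-0.002, 0, 0.2, 0, 0, 0, -0.4],
    [-0.002, 0, 0.242, 0, 0, 0, -0.3],
    [-0.002, 0, 0.242, 0, 0, 0, 0.5],
    [-0.002, 0, 0.242, 0, 0, 0, 1],
    [-0.002, 0, 0.242, 0, 0, 0, 1],
    [-0.002, 0, 0.242, 0, 0, 0, 1],
    [-0.002, 0, 0.242, 0, 0, 0, 1]
  ]
}}

```text
time_s: 4.0
position: [0.527, -0.2116, 0.2092]
tcp_rot: [[0.079, 0.997, 0.002], [0.997, -0.079, -0.002], [-0.001, 0.002, -1.0]]
force: [0.1, 0.2, -0.0]
opening: 0.478
grasp_force: 0.0
```

{"name": "step_arm", "arguments": {
  "steps": [
    [0, 0, 0, 0, 0, 0, 1],
    [0, 0, 0, 0, 0, 0, 1],
    [0, 0, 0, 0, 0, 0, 1],
    [0, 0, 0, 0, 0, 0, 1]
  ]
}}

```text
time_s: 4.33
position: [0.5263, -0.2112, 0.2084]
tcp_rot: [[0.078, 0.997, 0.0], [0.997, -0.078, -0.0], [-0.0, 0.0, -1.0]]
force: [-0.9, 1.0, 4.0]
opening: 0.275
grasp_force: 29.9
```

{"name": "step_arm", "arguments": {
  "steps": [
    [0, 0, -0.06, 0, 0, 0, 1],
    [0, 0, -0.15, 0, 0, 0, 1],
    [0, 0, -0.25, 0, 0, 0, 1],
    [0, 0, -0.33, 0, 0, 0, 1],
    [0.06, -0.03, -0.33, 0, 0, 0, 1],
    [0.16, -0.07, -0.33, 0, 0, 0, 1],
    [0.27, -0.12, -0.33, 0, 0, 0, 1],
    [0.38, -0.17, -0.33, 0, 0, 0, 1]
  ]
}}

```text
time_s: 5.0
position: [0.4834, -0.0924, 0.3063]
tcp_rot: [[0.08, 0.997, -0.001], [0.997, -0.08, 0.001], [0.001, -0.001, -1.0]]
force: [-0.5, 0.6, -2.5]
opening: 0.279
grasp_force: 29.7
```

{"name": "step_arm", "arguments": {
  "steps": [
    [0.11, -0.05, 0, 0, 0, 0, 1],
    [0.22, -0.1, 0, 0, 0, 0, 1],
    [0.33, -0.15, 0, 0, 0, 0, 1],
    [0.43, -0.19, 0, 0, 0, 0, 1],
    [0.5, -0.23, 0, 0, 0, 0, 1],
    [0.54, -0.25, 0, 0, 0, 0, 1],
    [0.56, -0.26, 0.05, 0, 0, 0, 1],
    [0.56, -0.26, 0.12, 0, 0, 0, 1]
  ]
}}

```text
time_s: 5.67
position: [0.4198, 0.0817, 0.2717]
tcp_rot: [[0.076, 0.997, 0.004], [0.997, -0.076, 0.0], [0.001, 0.004, -1.0]]
force: [0.1, -0.8, -1.8]
opening: 0.277
grasp_force: 29.7
```

```bash
python3 -c "
from h import *
s=read_state();print(s['position'],s['opening'],s['force'])
row([.42,.08,.041],85.5)
c=grab('scene','s1')
"
```

```text
[0.41980348 0.08172184 0.2717094 ] 0.27655920936068873 [ 0.06014787 -0.84468816 -1.81481065]
row [-0.006, -0.002, 0.769, 0.005, -0.001, 0.003]
s1 scale 1.4285714285714286 crop None
```

View pics/s1.png

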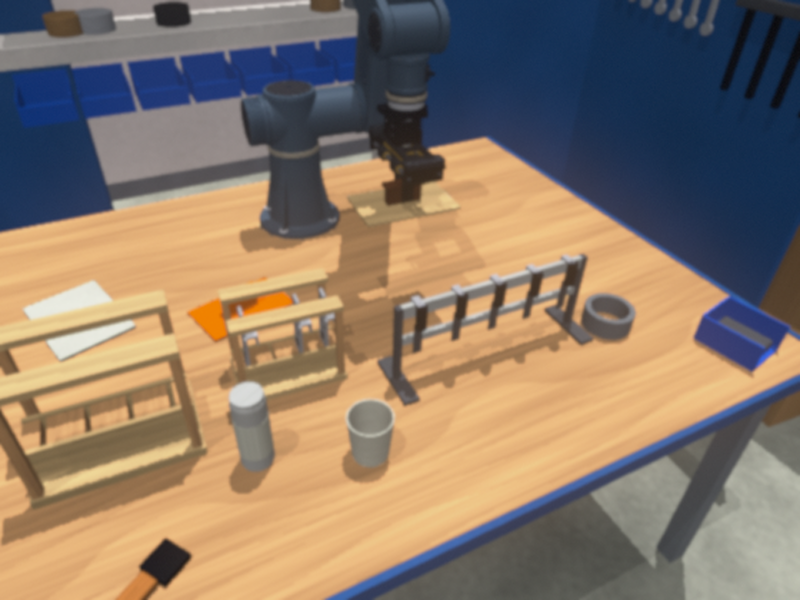

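The cover hangs level in the gripper at (405,205), and the rack holds three templates at about (247,335), (300,330), (325,315). I'll lower the cover to the bench.

{"name": "step_arm", "arguments": {
  "steps": [
    [0, 0, 0.12, 0, 0, 0, 1],
    [0, 0, 0.24, 0, 0, 0, 1],
    [0, 0, 0.36, 0, 0, 0, 1],
    [0, 0, 0.48, 0, 0, 0, 1],
    [0, 0, 0.6, 0, 0, 0, 1],
    [0, 0, 0.68, 0, 0, 0, 1],
    [0, 0, 0.74, 0, 0, 0, 1],
    [0, 0, 0.76, 0, 0, 0, 1]
  ]
}}

```text
time_s: 6.38
position: [0.419, 0.0799, 0.0404]
tcp_rot: [[0.079, 0.997, -0.005], [0.997, -0.079, 0.0], [-0.0, -0.005, -1.0]]
force: [-0.1, -0.2, -2.0]
opening: 0.279
grasp_force: 29.7
```

{"name": "step_arm", "arguments": {
  "steps": [
    [0, 0, 0.01, 0, 0, 0, 1],
    [0, 0, 0.015, 0, 0, 0, 1],
    [0, 0, 0.015, 0, 0, 0, 0.3],
    [0, 0, 0.015, 0, 0, 0, 0],
    [0, 0, 0.015, 0, 0, 0, -0.2],
    [0, 0, 0.015, 0, 0, 0, -0.2],
    [0, 0, 0.015, 0, 0, 0, -0.2]
  ]
}}

```text
time_s: 6.97
position: [0.4202, 0.0801, 0.0391]
tcp_rot: [[0.078, 0.997, 0.002], [0.997, -0.078, -0.0], [0.0, 0.002, -1.0]]
force: [-0.8, -0.0, -0.1]
opening: 0.551
grasp_force: 0.0
```

{"name": "step_arm", "arguments": {
  "steps": [
    [0, 0, -0.1, 0, 0, 0, -0.5],
    [0, 0, -0.2, 0, 0, 0, -0.5],
    [0, 0, -0.34, 0, 0, 0, -0.5],
    [0, 0, -0.48, 0, 0, 0, -0.5],
    [0, 0, -0.62, 0, 0, 0, -0.5],
    [0, 0, -0.76, 0, 0, 0, -0.5],
    [0, 0, -0.9, 0, 0, 0, -0.5],
    [0, 0, -1, 0, 0, 0, -0.5]
  ]
}}

```text
time_s: 7.63
position: [0.4197, 0.0802, 0.3423]
tcp_rot: [[0.078, 0.997, 0.005], [0.997, -0.078, -0.0], [0.0, 0.005, -1.0]]
force: [1.2, -0.1, -0.8]
opening: 0.75
grasp_force: 0.0
```

```bash
python3 -c "
from h import *
s=read_state();print(s['position'],s['opening'],s['force'])
row([.53,-.21,.40],-4.5+45); row([.55,0.06,.42],42)
"
```

```text
[0.41971872 0.0802133  0.34228295] 0.7495108471866144 [ 1.1872363  -0.11725552 -0.81102326]
row [-0.936, 0.443, -0.19, 0.006, -0.003, 1.001]
row [-0.033, 0.439, -0.257, 0.006, -0.002, 0.967]
```

{"name": "step_arm", "arguments": {
  "steps": [
    [-0.93, 0.44, -0.25, 0, 0, 1, -0.5],
    [-0.93, 0.44, -0.25, 0, 0, 1, -0.5],
    [-0.93, 0.44, -0.25, 0, 0, 1, -0.5],
    [-0.93, 0.44, -0.25, 0, 0, 1, -0.5],
    [-0.93, 0.44, -0.25, 0, 0, 1, -0.5],
    [-0.93, 0.44, -0.25, 0, 0, 1, -0.5],
    [-0.93, 0.44, -0.25, 0, 0, 1, -0.5],
    [-0.93, 0.44, -0.25, 0, 0, 1, -0.5]
  ]
}}

```text
time_s: 8.3
position: [0.5303, -0.2123, 0.4143]
tcp_rot: [[0.763, 0.647, 0.002], [0.647, -0.763, -0.002], [-0.0, 0.003, -1.0]]
force: [0.5, -0.7, -0.1]
opening: 0.754
grasp_force: 0.0
```

{"name": "step_arm", "arguments": {
  "steps": [
    [0, 0, 0, 0, 0, 1, -0.5],
    [0, 0, 0, 0, 0, 1, -0.5],
    [0, 0, 0, 0, 0, 1, -0.5],
    [0, 0, 0, 0, 0, 1, -0.5],
    [0, 0, 0, 0, 0, 1, -0.5],
    [0, 0, 0, 0, 0, 1, -0.5],
    [0, 0, 0, 0, 0, 1, -0.5],
    [0, 0, 0, 0, 0, 1, -0.5]
  ]
}}

```text
time_s: 8.97
position: [0.529, -0.208, 0.4133]
tcp_rot: [[0.997, -0.079, -0.001], [-0.079, -0.997, 0.0], [-0.001, -0.0, -1.0]]
force: [0.7, -0.2, -0.6]
opening: 0.748
grasp_force: 0.0
```

```bash
python3 -c "
from h import *
s=read_state();print(s['position'],s['opening'],s['tcp_rot'][:,0])
row([.53,-.21,.40],-4.5)
grab('wrist','w3',(80,30,480,310))
"
```

```text
[ 0.52899692 -0.20802724  0.4133092 ] 0.7482005331264663 [ 9.96894569e-01 -7.87457352e-02 -5.73026473e-04]
row [0.004, 0.006, 0.044, -0.0, 0.001, -0.0]
w3 scale 2.0 crop (80, 30, 480, 310)
```

View pics/w3.png

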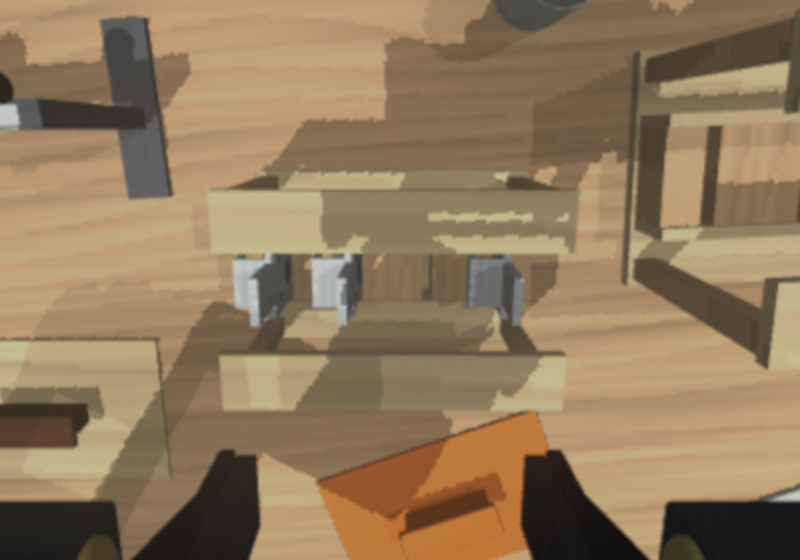

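The rack is now open. Ledges run from (208,190) to (577,192) and (220,411) to (565,411), and the three templates sit at x≈262, 345 and 513. I'll fit the rack and project a template model to check the hook sides.

```bash
python3 -c "
from h import *
c=load('w3');f=lambda L:np.array(L)/2+[80,30]
rect(p2w(c,f([(208,190),(577,192),(565,411),(220,411)]),.17))
rect(p2w(c,f([(209,252),(577,252),(565,354),(220,354)]),.17))
W=p2w(c,f([(208,190),(577,192),(565,411),(220,411)]),.17)[:,:2]
ctr=W.mean(0); 
for yaw in [-4.5]:
  Rz=R.from_euler('z',yaw,degrees=True).as_matrix()
  pr=lambda P:((w2p(c,np.array(P)@Rz.T+[*ctr,0])-[80,30])*2).round(0).tolist()
  for s in (.072,.024,-.024,-.072):
    print(s,'tab top',pr([[.013,s,.162],[-.013,s,.162]]),'hook +y',pr([[.015,s+.0025,.112],[.015,s+.0225,.112],[-.015,s+.0225,.112]]),'hook -y',pr([[.015,s-.0025,.112],[.015,s-.0225,.112],[-.015,s-.0225,.112]]))
"
```

```text
centre [ 0.5238 -0.2087] len y 0.1907 x 0.1203 yaw from y -4.67 from x -4.47
centre [ 0.5249 -0.2089] len y 0.1904 x 0.0558 yaw from y -4.52 from x -4.72
0.072 tab top [[259.0, 279.0], [262.0, 326.0]] hook +y [[269.0, 260.0], [236.0, 260.0], [239.0, 308.0]] hook -y [[277.0, 260.0], [310.0, 260.0], [312.0, 308.0]]
0.024 tab top [[348.0, 279.0], [349.0, 326.0]] hook +y [[348.0, 260.0], [315.0, 260.0], [317.0, 308.0]] hook -y [[357.0, 260.0], [390.0, 260.0], [390.0, 308.0]]
-0.024 tab top [[437.0, 279.0], [436.0, 326.0]] hook +y [[428.0, 260.0], [395.0, 260.0], [395.0, 308.0]] hook -y [[436.0, 260.0], [469.0, 260.0], [468.0, 308.0]]
-0.072 tab top [[526.0, 279.0], [523.0, 326.0]] hook +y [[507.0, 260.0], [474.0, 260.0], [472.0, 308.0]] hook -y [[515.0, 260.0], [549.0, 260.0], [545.0, 308.0]]
```

{"name": "step_arm", "arguments": {
  "steps": [
    [0.35, -0.98, 0, 0, 0, -0.03, -0.5],
    [0.35, -0.98, 0, 0, 0, -0.03, -0.5],
    [0.35, -0.98, 0, 0, 0, -0.03, -0.5],
    [0.35, -0.98, 0, 0, 0, -0.03, -0.5],
    [0.35, -0.98, 0, 0, 0, -0.03, -0.5],
    [0.35, -0.98, 0, 0, 0, -0.03, -0.5],
    [0.35, -0.98, 0, 0, 0, -0.03, -0.5],
    [0.35, -0.98, 0, 0, 0, -0.03, -0.5]
  ]
}}

```text
time_s: 9.68
position: [0.658, 0.0814, 0.413]
tcp_rot: [[0.999, -0.049, 0.0], [-0.049, -0.999, 0.002], [0.0, -0.002, -1.0]]
force: [0.5, -0.8, 0.1]
opening: 0.75
grasp_force: 0.0
```

{"name": "step_arm", "arguments": {
  "steps": [
    [0, -0.2, 0, 0, 0, 0, -0.5],
    [0, -0.2, 0, 0, 0, 0, -0.5],
    [0, -0.2, 0, 0, 0, 0, -0.5],
    [0, -0.2, 0, 0, 0, 0, -0.5],
    [0, -0.2, 0, 0, 0, 0, -0.5]
  ]
}}

```text
time_s: 10.1
position: [0.6603, 0.1358, 0.4132]
tcp_rot: [[0.999, -0.054, -0.0], [-0.054, -0.999, -0.001], [-0.0, 0.001, -1.0]]
force: [0.5, -0.5, 0.1]
opening: 0.746
grasp_force: 0.0
```

```bash
python3 -c "
from h import *
s=read_state();print(s['position'],s['opening'],s['tcp_rot'][:,0])
c=grab('wrist','w4',(0,100,560,310)); save(c,'w4')
"
```

```text
[0.66028369 0.13576833 0.41323972] 0.7459027288797397 [ 9.98518412e-01 -5.44134752e-02 -3.92771457e-04]
w4 scale 1.4285714285714286 crop (0, 100, 560, 310)
w4 scale 1.4285714285714286 crop None
```

View pics/w4.png

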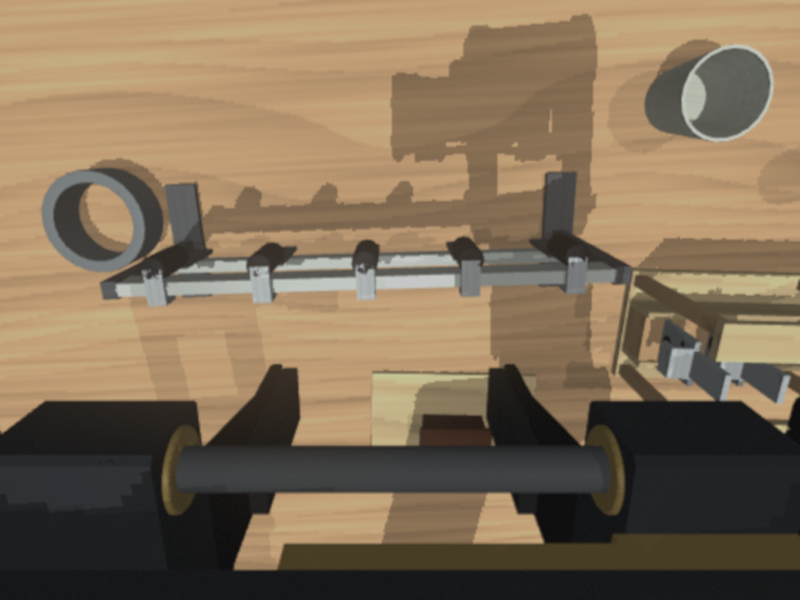

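The rail spans (103,290) to (630,272) with file hooks at x≈155, 261, 366, 470 and 576, and the four gaps are free. I'll enlarge it.

```bash
python3 -c "
from h import *
im=load('w4')['image'][:,:,::-1]
a=[cv2.resize(im[160:220,x:x+200],None,fx=4,fy=4,interpolation=cv2.INTER_CUBIC) for x in (60,250)]
cv2.imwrite('pics/w4b.png',np.vstack(a))
"
```

```text
(no output)
```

View pics/w4b.png

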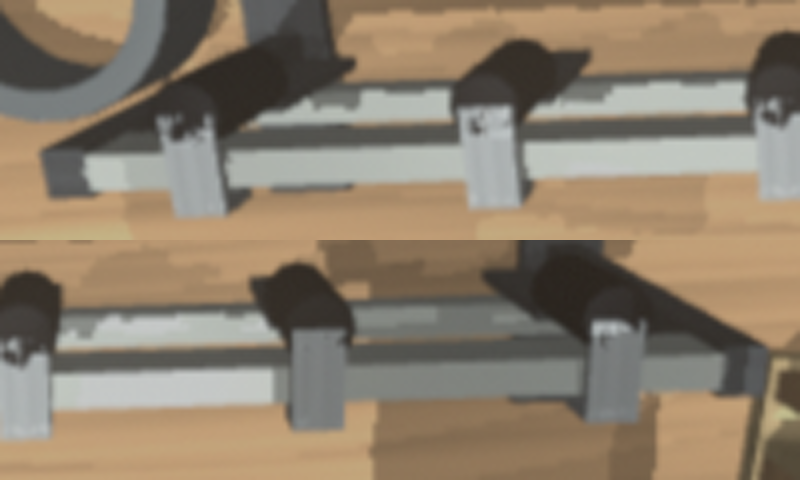

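Edges read: rail's left end at (43,150)/(48,197), right end at (768,348)/(765,396), with hook centres at 201, 496 (upper strip) and 25, 318, 613 (lower strip).

```bash
python3 -c "
from h import *
c=load('w4')
P=p2w(c,[(70.75,197.5),(442,187),(441.25,199),(72,209.25)],.17); rect(P)
F=p2w(c,[(110.25,213),(184,211.5),(256.2,209),(329.5,207),(403.2,205)],.173)
yaw=-2.4
# line of far edge
e=p2w(c,[(60+85/4,160+155/4),(60+750/4,160+137/4),(250+60/4,160+132/4),(250+725/4,160+112/4)],.17)
p=np.polyfit(e[:,1],e[:,0],1); print('far edge x=',p,'yaw',-np.degrees(np.arctan(p[0])))
print(F.round(4)[:,:2], np.diff(F[:,1]))
c=load('top0')
f=lambda L:np.array(L)/2.963+[130,130]
F=p2w(c,f([(145,97),(220,97),(293,100),(367,103),(441,106)]),.173);print(F.round(4)[:,:2])
q=np.polyfit(F[:,1],F[:,0],1);print(-np.degrees(np.arctan(q[0])))
c=load('w3'); f=lambda L:np.array(L)/2+[80,30]
print(p2w(c,f([(256,324),(343,322),(518,322)]),.162))
"
```

```text
centre [0.6396 0.1578] len y 0.4016 x 0.0134 yaw from y -1.48 from x -2.81
far edge x= [0.02297998 0.64122697] yaw -1.3164241938376324
[[ 0.6324  0.3169]
 [ 0.6297  0.2366]
 [ 0.6283  0.158 ]
 [ 0.6262  0.0785]
 [ 0.6241 -0.0012]] [-0.08037816 -0.07859854 -0.07947078 -0.07965748]
[[ 0.6424  0.3133]
 [ 0.6437  0.2331]
 [ 0.6418  0.155 ]
 [ 0.6399  0.0758]
 [ 0.638  -0.0032]]
-0.9212827512795062
[[ 0.51779628 -0.13284464  0.162     ]
 [ 0.5151548  -0.18069479  0.162     ]
 [ 0.50757557 -0.27662717  0.162     ]]
```

```bash
python3 -c "
from h import *
row([.531,-.1344,.36],-4.6)"
```

```text
row [-0.381, 0.921, 0.179, 0.001, 0.0, 0.032]
```

{"name": "step_arm", "arguments": {
  "steps": [
    [-0.38, 0.92, 0.18, 0, 0, 0.033, 0],
    [-0.38, 0.92, 0.18, 0, 0, 0.033, 0.4],
    [-0.38, 0.92, 0.18, 0, 0, 0.033, 0.4],
    [-0.38, 0.92, 0.18, 0, 0, 0.033, 0.4],
    [-0.38, 0.92, 0.18, 0, 0, 0.033, 0.4],
    [-0.38, 0.92, 0.18, 0, 0, 0.033, 0.4],
    [-0.38, 0.92, 0.18, 0, 0, 0.033, 0.4],
    [-0.38, 0.92, 0.18, 0, 0, 0.033, 0.4]
  ]
}}

```text
time_s: 10.82
position: [0.528, -0.1386, 0.3586]
tcp_rot: [[0.996, -0.087, -0.003], [-0.087, -0.996, -0.002], [-0.003, 0.002, -1.0]]
force: [-0.4, 0.5, 0.5]
opening: 0.313
grasp_force: 0.0
```

{"name": "step_arm", "arguments": {
  "steps": [
    [0, 0, 0, 0, 0, 0, 0.4],
    [0, 0, 0, 0, 0, 0, 0.4],
    [0, 0, 0, 0, 0, 0, 0.4]
  ]
}}

```text
time_s: 11.07
position: [0.532, -0.1327, 0.3599]
tcp_rot: [[0.997, -0.081, 0.001], [-0.081, -0.997, 0.0], [0.001, -0.0, -1.0]]
force: [0.5, -0.1, -0.3]
opening: 0.3
grasp_force: 0.0
```

```bash
python3 -c "
from h import *
print(read_state()['position'],read_state()['opening'])
row([.531,-.1344,.20],-4.6)"
```

```text
[ 0.53199208 -0.13271581  0.35990261] 0.29969365085093513
row [-0.004, 0.006, 0.533, -0.0, -0.002, -0.001]
```

{"name": "step_arm", "arguments": {
  "steps": [
    [-0.003, 0.005, 0.12, 0, 0, 0, 0.4],
    [-0.003, 0.005, 0.24, 0, 0, 0, 0.4],
    [-0.003, 0.005, 0.36, 0, 0, 0, 0.4],
    [-0.003, 0.005, 0.48, 0, 0, 0, 0.4],
    [-0.003, 0.005, 0.58, 0, 0, 0, 0.4],
    [-0.003, 0.005, 0.65, 0, 0, 0, 0.4],
    [-0.003, 0.005, 0.69, 0, 0, 0, 0.4],
    [-0.003, 0.005, 0.707, 0, 0, 0, 0.4]
  ]
}}

```text
time_s: 11.73
position: [0.5304, -0.1323, 0.1452]
tcp_rot: [[0.997, -0.078, -0.003], [-0.078, -0.997, 0.002], [-0.003, -0.002, -1.0]]
force: [0.2, -0.2, 0.3]
opening: 0.3
grasp_force: 0.0
```

{"name": "step_arm", "arguments": {
  "steps": [
    [0, 0, 0, 0, 0, 0, 0.5],
    [0, 0, 0, 0, 0, 0, 0.7],
    [0, 0, 0, 0, 0, 0, 1],
    [0, 0, 0, 0, 0, 0, 1],
    [0, 0, 0, 0, 0, 0, 1],
    [0, 0, 0, 0, 0, 0, 1],
    [0, 0, 0, 0, 0, 0, 1]
  ]
}}

```text
time_s: 12.32
position: [0.5313, -0.1355, 0.1485]
tcp_rot: [[0.997, -0.08, 0.002], [-0.08, -0.997, -0.003], [0.003, 0.002, -1.0]]
force: [-1.4, -2.5, 5.5]
opening: 0.054
grasp_force: 29.9
```

{"name": "step_arm", "arguments": {
  "steps": [
    [0, 0, -0.05, 0, 0, 0, 1],
    [0, 0, -0.14, 0, 0, 0, 1],
    [0, 0, -0.24, 0, 0, 0, 1],
    [0, 0, -0.36, 0, 0, 0, 1],
    [0, 0, -0.48, 0, 0, 0, 1],
    [0, 0, -0.61, 0, 0, 0, 1],
    [0, 0, -0.74, 0, 0, 0, 1],
    [0, 0, -0.85, 0, 0, 0, 1]
  ]
}}

```text
time_s: 12.98
position: [0.5302, -0.1336, 0.4047]
tcp_rot: [[0.997, -0.081, 0.001], [-0.081, -0.997, 0.001], [0.001, -0.001, -1.0]]
force: [1.4, 0.5, -1.4]
opening: 0.055
grasp_force: 30.0
```

```bash
cat >> h.py <<'E'
RO=np.array([.645,.158]);RY=-1.5; GAPS={1:-.12,2:-.04,3:.04,4:.12}
def gap(i,dx,z,dy=0):
    r=R.from_euler('z',RY,degrees=True).as_matrix()[:2,:2]
    return [*(RO+r@[dx,GAPS[i]+dy]),z]
E
python3 -c "
from h import *
s=read_state();print(s['position'],s['opening'],s['force'],s['joint_positions'][5])
row([.56,0.06,.42],40);row(gap(3,.0055,.36),88.5)"
```

```text
[ 0.53016593 -0.13358725  0.40470421] 0.054638460979455086 [ 1.39003844  0.53004422 -1.36470676] 68.70911891337279
row [0.047, -0.651, -0.05, -0.001, -0.002, -0.992]
row [0.314, -1.134, 0.151, -0.0, -0.002, -2.069]
```

{"name": "step_arm", "arguments": {
  "steps": [
    [0.01, -0.1, 0, 0, 0, -0.14, 1],
    [0.02, -0.2, 0, 0, 0, -0.28, 1],
    [0.03, -0.3, 0, 0, 0, -0.42, 1],
    [0.035, -0.4, 0, 0, 0, -0.56, 1],
    [0.04, -0.5, 0, 0, 0, -0.7, 1],
    [0.045, -0.59, 0, 0, 0, -0.84, 1],
    [0.047, -0.65, 0, 0, 0, -0.99, 1],
    [0.047, -0.65, 0, 0, 0, -0.99, 1]
  ]
}}

```text
time_s: 13.65
position: [0.5594, 0.0631, 0.4015]
tcp_rot: [[0.762, 0.648, -0.002], [0.648, -0.762, 0.004], [0.001, -0.004, -1.0]]
force: [-0.2, 0.0, -1.8]
opening: 0.054
grasp_force: 30.0
```

```bash
python3 -c "
from h import *
row(gap(3,.0055,.40),84.5)"
```

```text
row [0.525, -0.143, 0.006, -0.005, -0.003, -0.981]
```

{"name": "step_arm", "arguments": {
  "steps": [
    [0.07, -0.02, 0, 0, 0, -0.13, 1],
    [0.15, -0.04, 0, 0, 0, -0.27, 1],
    [0.23, -0.06, 0, 0, 0, -0.41, 1],
    [0.31, -0.08, 0, 0, 0, -0.55, 1],
    [0.39, -0.1, 0, 0, 0, -0.69, 1],
    [0.46, -0.125, 0, 0, 0, -0.83, 1],
    [0.525, -0.143, 0, 0, 0, -0.97, 1],
    [0.525, -0.143, 0, 0, 0, -0.97, 1]
  ]
}}

```text
time_s: 14.32
position: [0.6546, 0.1955, 0.4005]
tcp_rot: [[0.108, 0.994, -0.001], [0.994, -0.108, 0.003], [0.002, -0.001, -1.0]]
force: [1.0, 0.0, -1.6]
opening: 0.058
grasp_force: 30.0
```

```bash
python3 -c "
from h import *
row(gap(3,.0055,.325),88.5)"
```

```text
row [0.006, -0.011, 0.252, -0.002, -0.003, -0.104]
```

{"name": "step_arm", "arguments": {
  "steps": [
    [0, -0.01, 0.08, 0, 0, -0.1, 1],
    [0.004, -0.01, 0.16, 0, 0, -0.1, 1],
    [0.006, -0.01, 0.21, 0, 0, -0.1, 1],
    [0.006, -0.01, 0.22, 0, 0, -0.1, 1],
    [0.006, -0.01, 0.22, 0, 0, -0.1, 1]
  ]
}}

```text
time_s: 14.73
position: [0.6496, 0.194, 0.3344]
tcp_rot: [[0.036, 0.999, -0.005], [0.999, -0.036, -0.001], [-0.001, -0.005, -1.0]]
force: [0.2, -0.9, -1.7]
opening: 0.054
grasp_force: 30.0
```

```bash
python3 -c "
from h import *
s=read_state();print(s['position'],s['tcp_rot'][:,0])
row(gap(3,.0055,.325),88.5)
c=grab('wrist','w5')"
```

```text
[0.64962923 0.19404022 0.33442626] [ 3.59819125e-02  9.99352188e-01 -7.11836255e-04]
row [0.013, 0.006, 0.031, -0.006, 0.001, -0.012]
w5 scale 1.4285714285714286 crop None
```

View pics/w5.png

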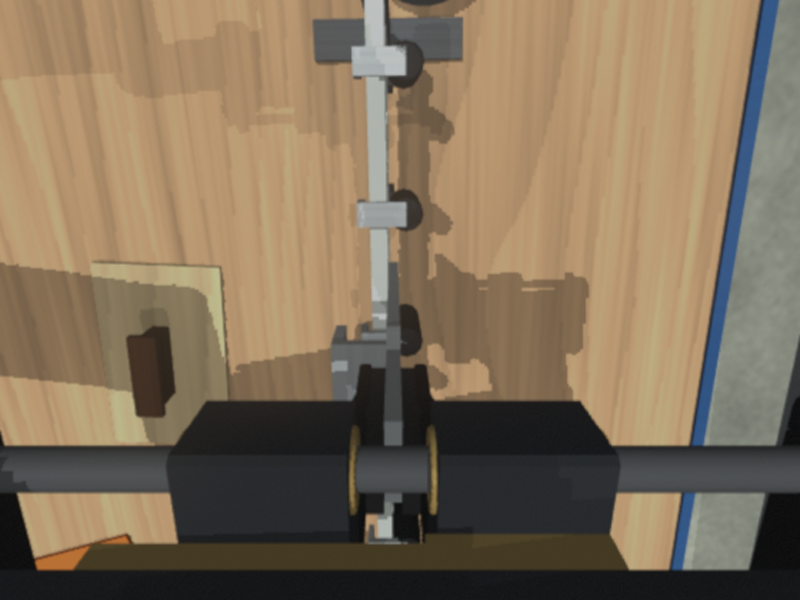

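The picture shows the rail bar edges (near/far) at u≈370/387 at row 250 and 367/387 at row 130. The template plate sits at u≈386–400 with its hook to the left over the bar.

```bash
python3 -c "
from h import *
c=load('w5')
im=c['image'].mean(2)
for v in (70,90,120,170,180): print(v,im[v,250:285].astype(int).tolist())
for v in (90,175):
  print(p2w(c,np.array([(370.5,v/.7),(387.3,v/.7)])*.7,.17).round(4))
"
```

```text
70 [138, 137, 137, 136, 134, 136, 150, 168, 175, 175, 175, 175, 175, 175, 175, 175, 176, 175, 172, 141, 115, 123, 131, 134, 136, 137, 135, 125, 116, 100, 90, 90, 91, 91, 93]
90 [137, 138, 138, 137, 135, 133, 137, 163, 174, 175, 175, 175, 175, 175, 175, 175, 175, 175, 172, 154, 123, 110, 123, 132, 140, 147, 149, 148, 141, 117, 101, 99, 100, 101, 102]
120 [136, 137, 137, 137, 137, 135, 133, 142, 166, 175, 176, 175, 176, 176, 176, 176, 175, 175, 175, 172, 141, 128, 139, 144, 144, 145, 147, 146, 143, 118, 101, 96, 95, 98, 102]
170 [147, 140, 136, 136, 136, 136, 136, 135, 136, 164, 176, 177, 177, 177, 177, 177, 177, 177, 176, 177, 173, 140, 126, 138, 143, 142, 143, 143, 142, 128, 109, 98, 96, 95, 96]
180 [134, 134, 136, 135, 135, 136, 135, 134, 135, 156, 172, 177, 177, 177, 177, 177, 177, 177, 177, 177, 175, 153, 130, 131, 139, 142, 142, 143, 140, 118, 103, 99, 96, 96, 96]
[[0.64   0.2832 0.17  ]
 [0.6492 0.2829 0.17  ]]
[[0.6367 0.2154 0.17  ]
 [0.6466 0.215  0.17  ]]
```

{"name": "step_arm", "arguments": {
  "steps": [
    [0.01, 0.004, 0.03, -0.006, 0, -0.012, 1],
    [0.013, 0.006, 0.1, -0.006, 0, -0.012, 1],
    [0.013, 0.006, 0.17, -0.006, 0, -0.012, 1],
    [0.013, 0.006, 0.24, -0.006, 0, -0.012, 1],
    [0.013, 0.006, 0.3, -0.006, 0, -0.012, 1],
    [0.013, 0.006, 0.35, -0.006, 0, -0.012, 1],
    [0.013, 0.006, 0.385, -0.006, 0, -0.012, 1],
    [0.013, 0.006, 0.395, -0.006, 0, -0.012, 1]
  ]
}}

```text
time_s: 15.45
position: [0.6522, 0.1987, 0.2163]
tcp_rot: [[0.024, 1.0, 0.003], [1.0, -0.024, -0.0], [-0.0, 0.003, -1.0]]
force: [0.1, -0.1, -2.0]
opening: 0.055
grasp_force: 30.0
```

{"name": "step_arm", "arguments": {
  "steps": [
    [0, 0, 0.005, 0, 0, 0, 1],
    [0, 0, 0.01, 0, 0, 0, 1],
    [0, 0, 0.013, 0, 0, 0, 1],
    [0, 0, 0.013, 0, 0, 0, 1]
  ]
}}

```text
time_s: 15.78
position: [0.6533, 0.1989, 0.2149]
tcp_rot: [[0.024, 1.0, 0.007], [1.0, -0.024, 0.0], [0.0, 0.007, -1.0]]
force: [-0.6, -0.2, -1.4]
opening: 0.058
grasp_force: 30.0
```

{"name": "step_arm", "arguments": {
  "steps": [
    [0, 0, 0.005, 0, 0, 0, 1],
    [0, -0.003, 0.01, 0, 0, 0, 1],
    [0, -0.003, 0.01, 0, 0, 0, 1]
  ]
}}

```text
time_s: 16.03
position: [0.6515, 0.1988, 0.2108]
tcp_rot: [[0.024, 1.0, 0.004], [1.0, -0.024, -0.0], [-0.0, 0.004, -1.0]]
force: [-0.7, -0.2, -1.9]
opening: 0.053
grasp_force: 30.0
```

{"name": "step_arm", "arguments": {
  "steps": [
    [0, 0, 0.004, 0, 0, 0, 1],
    [0, 0, 0.007, 0, 0, 0, 1],
    [0, 0, 0.007, 0, 0, 0, 1]
  ]
}}

```text
time_s: 16.28
position: [0.6517, 0.1989, 0.2105]
tcp_rot: [[0.024, 1.0, 0.005], [1.0, -0.024, -0.0], [-0.0, 0.005, -1.0]]
force: [-2.2, -1.0, 6.3]
opening: 0.056
grasp_force: 30.0
```

{"name": "step_arm", "arguments": {
  "steps": [
    [0, -0.004, -0.004, 0, 0, 0, 1],
    [0, -0.007, -0.004, 0, 0, 0, 1],
    [0, -0.007, -0.004, 0, 0, 0, 0.8],
    [0, -0.007, -0.004, 0, 0, 0, 0.7],
    [0, -0.007, -0.004, 0, 0, 0, 0.6],
    [0, -0.007, -0.004, 0, 0, 0, 0.6],
    [0, -0.007, -0.004, 0, 0, 0, 0.6],
    [0, -0.007, -0.004, 0, 0, 0, 0.6]
  ]
}}

```text
time_s: 16.95
position: [0.6497, 0.1989, 0.2098]
tcp_rot: [[0.024, 1.0, 0.004], [1.0, -0.024, -0.0], [-0.0, 0.004, -1.0]]
force: [0.3, 0.5, 0.2]
opening: 0.197
grasp_force: 0.0
```

{"name": "step_arm", "arguments": {
  "steps": [
    [0, 0, -0.06, 0, 0, 0, 0.6],
    [0, 0, -0.15, 0, 0, 0, 0.6],
    [0, 0, -0.27, 0, 0, 0, 0.6],
    [0, 0, -0.4, 0, 0, 0, 0.4],
    [0, 0, -0.53, 0, 0, 0, 0.4],
    [0, 0, -0.6, 0, 0, 0, 0.4],
    [0, 0, -0.6, 0, 0, 0, 0.4]
  ]
}}

```text
time_s: 17.53
position: [0.6514, 0.1994, 0.3977]
tcp_rot: [[0.024, 1.0, 0.018], [1.0, -0.024, 0.002], [0.002, 0.018, -1.0]]
force: [0.9, -0.4, 0.8]
opening: 0.292
grasp_force: 0.0
```

```bash
python3 -c "
from h import *
s=read_state();print(s['position'],s['tcp_rot'][:,0],s['joint_positions'])
row([.56,0.0,.40],43)
c=grab('scene','s2',(200,150,450,310))"
```

```text
[0.65136556 0.19935591 0.39767879] [0.02400387 0.9997094  0.00222055] [ 7.65576802e+00  2.79532628e+01  6.22524728e+01 -4.01989439e-02
  8.87309795e+01  9.03291430e+00]
row [-0.672, -0.288, -0.015, 0.021, -0.012, 1.014]
s2 scale 3.2 crop (200, 150, 450, 310)
```

View pics/s2.png

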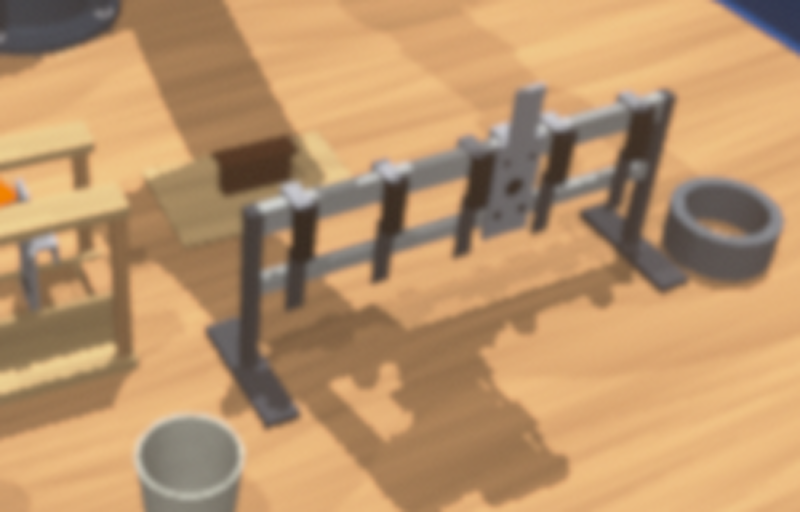

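Template 1 hangs flat in gap 3 between files that haven't moved. Now template 2.

{"name": "step_arm", "arguments": {
  "steps": [
    [-0.67, -0.29, 0, 0.01, 0, 1, 0.4],
    [-0.67, -0.29, 0, 0.01, 0, 1, 0.4],
    [-0.67, -0.29, 0, 0.01, 0, 1, 0.4],
    [-0.67, -0.29, 0, 0.01, 0, 1, 0.4],
    [-0.67, -0.29, 0, 0.01, 0, 1, 0.4],
    [-0.67, -0.29, 0, 0.01, 0, 1, 0.4],
    [-0.67, -0.29, 0, 0.01, 0, 1, 0.4],
    [-0.67, -0.29, 0, 0.01, 0, 1, 0.4]
  ]
}}

```text
time_s: 18.25
position: [0.5558, -0.001, 0.3878]
tcp_rot: [[0.726, 0.688, -0.006], [0.688, -0.726, 0.004], [-0.002, -0.007, -1.0]]
force: [-0.3, 0.3, 0.1]
opening: 0.299
grasp_force: 0.0
```

```bash
python3 -c "
from h import *
row([.527,-.183,.36],-1.5)"
```

```text
row [-0.487, 0.375, 0.091, -0.007, 0.005, 0.999]
```

{"name": "step_arm", "arguments": {
  "steps": [
    [-0.487, 0.375, 0.05, 0, 0, 0.99, 0.4],
    [-0.487, 0.375, 0.05, 0, 0, 0.99, 0.4],
    [-0.487, 0.375, 0.05, 0, 0, 0.99, 0.4],
    [-0.487, 0.375, 0.05, 0, 0, 0.99, 0.4],
    [-0.487, 0.375, 0.05, 0, 0, 0.99, 0.4],
    [-0.487, 0.375, 0.05, 0, 0, 0.99, 0.4],
    [-0.487, 0.375, 0.05, 0, 0, 0.99, 0.4],
    [-0.487, 0.375, 0.05, 0, 0, 0.99, 0.4]
  ]
}}

```text
time_s: 18.92
position: [0.5285, -0.182, 0.3724]
tcp_rot: [[1.0, -0.016, -0.005], [-0.016, -1.0, 0.005], [-0.005, -0.005, -1.0]]
force: [-0.1, 0.2, 0.2]
opening: 0.303
grasp_force: 0.0
```

```bash
python3 -c "
from h import *
for i in range(3): row([.527,-.183,.148],-4.6)"
```

```text
row [-0.001, 0.007, 0.748, -0.006, 0.007, 0.082]
row [-0.001, 0.007, 0.748, -0.006, 0.007, 0.082]
row [-0.001, 0.007, 0.748, -0.006, 0.007, 0.082]
```

{"name": "step_arm", "arguments": {
  "steps": [
    [-0.004, 0.004, 0.04, -0.005, 0.005, 0.08, 0.4],
    [-0.004, 0.004, 0.12, -0.005, 0.005, 0.08, 0.4],
    [-0.004, 0.004, 0.24, -0.005, 0.005, 0.08, 0.4],
    [-0.004, 0.004, 0.36, -0.005, 0.005, 0.08, 0.4],
    [-0.004, 0.004, 0.45, -0.005, 0.005, 0.08, 0.4],
    [-0.004, 0.004, 0.5, -0.005, 0.005, 0.08, 0.4],
    [-0.004, 0.004, 0.5, -0.005, 0.005, 0.08, 0.4],
    [-0.004, 0.004, 0.5, -0.005, 0.005, 0.08, 0.4]
  ]
}}

```text
time_s: 19.58
position: [0.527, -0.1819, 0.223]
tcp_rot: [[0.997, -0.077, -0.001], [-0.077, -0.997, 0.0], [-0.001, -0.0, -1.0]]
force: [-0.8, -0.1, 0.4]
opening: 0.303
grasp_force: 0.0
```

```bash
python3 -c "
from h import *
print(read_state()['position'])
row([.527,-.183,.148],-4.6)"
```

```text
[ 0.52702387 -0.1818671   0.2229583 ]
row [0.0, 0.004, 0.25, -0.0, 0.001, 0.005]
```

{"name": "step_arm", "arguments": {
  "steps": [
    [0, 0.004, 0.09, 0, 0, 0, 0.4],
    [0, 0.004, 0.18, 0, 0, 0, 0.4],
    [0, 0.004, 0.23, 0, 0, 0, 0.4],
    [0, 0.004, 0.25, 0, 0, 0, 0.4],
    [0, 0.004, 0.25, 0, 0, 0, 0.5],
    [0, 0.004, 0.25, 0, 0, 0, 0.7],
    [0, 0.004, 0.25, 0, 0, 0, 1],
    [0, 0.004, 0.25, 0, 0, 0, 1]
  ]
}}

```text
time_s: 20.25
position: [0.5284, -0.1846, 0.1507]
tcp_rot: [[0.997, -0.079, 0.004], [-0.079, -0.997, -0.003], [0.005, 0.003, -1.0]]
force: [-0.7, -0.9, 0.8]
opening: 0.107
grasp_force: 0.0
```

{"name": "step_arm", "arguments": {
  "steps": [
    [0, 0, 0, 0, 0, 0, 1],
    [0, 0, 0, 0, 0, 0, 1],
    [0, 0, 0, 0, 0, 0, 1],
    [0, 0, 0, 0, 0, 0, 1]
  ]
}}

```text
time_s: 20.58
position: [0.5282, -0.1847, 0.1504]
tcp_rot: [[0.997, -0.079, 0.004], [-0.079, -0.997, -0.003], [0.004, 0.002, -1.0]]
force: [-0.3, -0.5, 6.9]
opening: 0.056
grasp_force: 30.0
```

{"name": "step_arm", "arguments": {
  "steps": [
    [0, 0, -0.05, 0, 0, 0, 1],
    [0, 0, -0.14, 0, 0, 0, 1],
    [0, 0, -0.24, 0, 0, 0, 1],
    [0, 0, -0.36, 0, 0, 0, 1],
    [0, 0, -0.48, 0, 0, 0, 1],
    [0, 0, -0.61, 0, 0, 0, 1],
    [0, 0, -0.74, 0, 0, 0, 1],
    [0, 0, -0.85, 0, 0, 0, 1]
  ]
}}

```text
time_s: 21.25
position: [0.5266, -0.1835, 0.4065]
tcp_rot: [[0.997, -0.079, 0.002], [-0.079, -0.997, -0.002], [0.002, 0.001, -1.0]]
force: [1.4, -0.9, -2.5]
opening: 0.057
grasp_force: 30.0
```

```bash
python3 -c "
from h import *
s=read_state();print(s['opening'],s['force'])
row([.56,0.0,.41],40)"
```

```text
0.0565108717139197 [ 1.35003408 -0.8631902  -2.46138387]
row [0.063, -0.619, -0.012, 0.003, -0.002, -0.989]
```

{"name": "step_arm", "arguments": {
  "steps": [
    [0.01, -0.1, 0, 0, 0, -0.14, 1],
    [0.02, -0.2, 0, 0, 0, -0.28, 1],
    [0.03, -0.3, 0, 0, 0, -0.42, 1],
    [0.04, -0.4, 0, 0, 0, -0.56, 1],
    [0.05, -0.5, 0, 0, 0, -0.7, 1],
    [0.06, -0.58, 0, 0, 0, -0.84, 1],
    [0.063, -0.62, 0, 0, 0, -0.99, 1],
    [0.063, -0.62, 0, 0, 0, -0.99, 1]
  ]
}}

```text
time_s: 21.92
position: [0.5599, 0.0031, 0.4032]
tcp_rot: [[0.762, 0.648, -0.0], [0.648, -0.762, 0.001], [0.0, -0.001, -1.0]]
force: [-0.5, -0.0, -1.5]
opening: 0.055
grasp_force: 30.0
```

```bash
python3 -c "
from h import *
row(gap(2,.0055,.40),84.5)"
```

```text
row [0.475, -0.098, 0.011, -0.001, -0.001, -0.981]
```

{"name": "step_arm", "arguments": {
  "steps": [
    [0.07, -0.014, 0, 0, 0, -0.13, 1],
    [0.14, -0.028, 0, 0, 0, -0.27, 1],
    [0.21, -0.043, 0, 0, 0, -0.41, 1],
    [0.28, -0.058, 0, 0, 0, -0.55, 1],
    [0.35, -0.072, 0, 0, 0, -0.69, 1],
    [0.42, -0.086, 0, 0, 0, -0.83, 1],
    [0.475, -0.098, 0, 0, 0, -0.97, 1],
    [0.475, -0.098, 0, 0, 0, -0.97, 1]
  ]
}}

```text
time_s: 22.58
position: [0.652, 0.1157, 0.4024]
tcp_rot: [[0.108, 0.994, 0.001], [0.994, -0.108, 0.0], [0.0, 0.001, -1.0]]
force: [1.0, -0.2, -2.8]
opening: 0.052
grasp_force: 30.0
```

```bash
python3 -c "
from h import *
row(gap(2,.0055,.335),88.5)"
```

```text
row [0.006, -0.009, 0.225, 0.001, -0.0, -0.105]
```

{"name": "step_arm", "arguments": {
  "steps": [
    [0.003, -0.005, 0.08, 0, 0, -0.1, 1],
    [0.006, -0.009, 0.16, 0, 0, -0.1, 1],
    [0.006, -0.009, 0.21, 0, 0, -0.1, 1],
    [0.006, -0.009, 0.22, 0, 0, -0.1, 1],
    [0.006, -0.009, 0.22, 0, 0, -0.1, 1]
  ]
}}

```text
time_s: 23.0
position: [0.6473, 0.115, 0.3362]
tcp_rot: [[0.035, 0.999, -0.003], [0.999, -0.035, -0.002], [-0.002, -0.003, -1.0]]
force: [0.1, -0.2, -1.4]
opening: 0.059
grasp_force: 30.0
```

```bash
python3 -c "
from h import *
print(read_state()['position'])
row(gap(2,.0055,.2155),88.5)
c=grab('wrist'); im=c['image'].mean(2)
for v in (90,100,170): print(v,im[v,250:290].astype(int).tolist())
for v in (90,100,170): print(p2w(c,[(265,v),(275,v)],.17).round(4).tolist())"
```

```text
[0.64728106 0.11496345 0.33617608]
row [0.011, 0.008, 0.402, -0.004, 0.002, -0.012]
90 [175, 182, 179, 174, 170, 167, 166, 168, 170, 171, 172, 170, 167, 166, 166, 167, 167, 167, 168, 169, 168, 165, 147, 115, 148, 167, 168, 168, 168, 168, 167, 153, 119, 100, 99, 105, 107, 108, 108, 108]
100 [180, 175, 175, 173, 169, 166, 164, 166, 168, 170, 170, 169, 167, 165, 164, 165, 165, 165, 166, 168, 167, 166, 160, 122, 131, 156, 163, 164, 164, 164, 162, 150, 118, 99, 97, 102, 106, 108, 108, 109]
170 [127, 129, 133, 135, 134, 134, 136, 137, 139, 153, 171, 178, 178, 178, 179, 179, 178, 178, 179, 179, 174, 141, 126, 137, 139, 138, 139, 144, 144, 120, 104, 103, 101, 100, 100, 101, 101, 100, 100, 98]
[[0.6423, 0.2038, 0.17], [0.6502, 0.2035, 0.17]]
[[0.642, 0.1962, 0.17], [0.6499, 0.196, 0.17]]
[[0.6395, 0.1399, 0.17], [0.6479, 0.1396, 0.17]]
```

{"name": "step_arm", "arguments": {
  "steps": [
    [0.008, 0.006, 0.03, -0.004, 0, -0.012, 1],
    [0.011, 0.008, 0.1, -0.004, 0, -0.012, 1],
    [0.011, 0.008, 0.17, -0.004, 0, -0.012, 1],
    [0.011, 0.008, 0.24, -0.004, 0, -0.012, 1],
    [0.011, 0.008, 0.3, -0.004, 0, -0.012, 1],
    [0.011, 0.008, 0.35, -0.004, 0, -0.012, 1],
    [0.011, 0.008, 0.385, -0.004, 0, -0.012, 1],
    [0.011, 0.008, 0.395, -0.004, 0, -0.012, 1]
  ]
}}

```text
time_s: 23.72
position: [0.6506, 0.1192, 0.218]
tcp_rot: [[0.023, 1.0, 0.003], [1.0, -0.023, -0.001], [-0.001, 0.003, -1.0]]
force: [-0.5, 0.3, -2.1]
opening: 0.056
grasp_force: 30.0
```

{"name": "step_arm", "arguments": {
  "steps": [
    [0, 0, 0.005, 0, 0, 0, 1],
    [0, 0, 0.01, 0, 0, 0, 1],
    [0, 0, 0.015, 0, 0, 0, 1],
    [0, 0, 0.015, 0, 0, 0, 1]
  ]
}}

```text
time_s: 24.05
position: [0.6515, 0.1193, 0.2157]
tcp_rot: [[0.023, 1.0, 0.006], [1.0, -0.023, -0.001], [-0.001, 0.006, -1.0]]
force: [-0.4, -0.5, -3.2]
opening: 0.058
grasp_force: 30.0
```

{"name": "step_arm", "arguments": {
  "steps": [
    [0, -0.003, 0.004, 0, 0, 0, 1],
    [0, -0.005, 0.008, 0, 0, 0, 1],
    [0, -0.005, 0.01, 0, 0, 0, 1],
    [0, -0.005, 0.01, 0, 0, 0, 1]
  ]
}}

```text
time_s: 24.38
position: [0.6496, 0.1194, 0.2125]
tcp_rot: [[0.022, 1.0, 0.005], [1.0, -0.022, -0.001], [-0.001, 0.005, -1.0]]
force: [-0.4, -0.3, 1.2]
opening: 0.054
grasp_force: 30.0
```

{"name": "step_arm", "arguments": {
  "steps": [
    [0, -0.004, 0, 0, 0, 0, 1],
    [0, -0.007, 0, 0, 0, 0, 1],
    [0, -0.007, 0, 0, 0, 0, 0.8],
    [0, -0.007, 0, 0, 0, 0, 0.7],
    [0, -0.007, 0, 0, 0, 0, 0.6],
    [0, -0.007, 0, 0, 0, 0, 0.6],
    [0, -0.007, 0, 0, 0, 0, 0.6],
    [0, -0.007, 0, 0, 0, 0, 0.6]
  ]
}}

```text
time_s: 25.05
position: [0.6473, 0.1194, 0.2117]
tcp_rot: [[0.023, 1.0, 0.004], [1.0, -0.023, -0.001], [-0.001, 0.004, -1.0]]
force: [-0.0, 0.5, 0.7]
opening: 0.197
grasp_force: 0.0
```

{"name": "step_arm", "arguments": {
  "steps": [
    [0, 0, -0.06, 0, 0, 0, 0.6],
    [0, 0, -0.15, 0, 0, 0, 0.6],
    [0, 0, -0.27, 0, 0, 0, 0.6],
    [0, 0, -0.4, 0, 0, 0, 0.4],
    [0, 0, -0.53, 0, 0, 0, 0.4],
    [0, 0, -0.6, 0, 0, 0, 0.4],
    [0, 0, -0.6, 0, 0, 0, 0.4]
  ]
}}

```text
time_s: 25.63
position: [0.6491, 0.1198, 0.3993]
tcp_rot: [[0.022, 1.0, 0.018], [1.0, -0.022, -0.001], [-0.001, 0.018, -1.0]]
force: [0.4, -0.1, 0.8]
opening: 0.294
grasp_force: 0.0
```

```bash
python3 -c "
from h import *
s=read_state();print(s['position'],s['force'])
row([.56,-.09,.41],43)
grab('scene','s3',(200,150,450,310))"
```

```text
[0.64906402 0.11981239 0.39934291] [ 0.3981092  -0.09018325  0.81990422]
row [-0.706, -0.28, -0.04, 0.022, -0.009, 1.016]
s3 scale 3.2 crop (200, 150, 450, 310)
```

{"name": "step_arm", "arguments": {
  "steps": [
    [-0.7, -0.28, 0, 0.01, 0, 1, 0.4],
    [-0.7, -0.28, 0, 0.01, 0, 1, 0.4],
    [-0.7, -0.28, 0, 0.01, 0, 1, 0.4],
    [-0.7, -0.28, 0, 0.01, 0, 1, 0.4],
    [-0.7, -0.28, 0, 0.01, 0, 1, 0.4],
    [-0.7, -0.28, 0, 0.01, 0, 1, 0.4],
    [-0.7, -0.28, 0, 0.01, 0, 1, 0.4],
    [-0.7, -0.28, 0, 0.01, 0, 1, 0.4]
  ]
}}

```text
time_s: 26.35
position: [0.5565, -0.0897, 0.3898]
tcp_rot: [[0.725, 0.688, -0.006], [0.688, -0.725, 0.003], [-0.002, -0.007, -1.0]]
force: [-0.8, 0.0, 0.3]
opening: 0.298
grasp_force: 0.0
```

```bash
python3 -c "
from h import *
row([.5195,-.279,.36],-1.5)"
```

```text
row [-0.524, 0.374, 0.098, -0.007, 0.006, 1.0]
```

{"name": "step_arm", "arguments": {
  "steps": [
    [-0.524, 0.374, 0.06, -0.005, 0.005, 0.99, 0.4],
    [-0.524, 0.374, 0.06, -0.005, 0.005, 0.99, 0.4],
    [-0.524, 0.374, 0.06, -0.005, 0.005, 0.99, 0.4],
    [-0.524, 0.374, 0.06, -0.005, 0.005, 0.99, 0.4],
    [-0.524, 0.374, 0.06, -0.005, 0.005, 0.99, 0.4],
    [-0.524, 0.374, 0.06, -0.005, 0.005, 0.99, 0.4],
    [-0.524, 0.374, 0.06, -0.005, 0.005, 0.99, 0.4],
    [-0.524, 0.374, 0.06, -0.005, 0.005, 0.99, 0.4]
  ]
}}

```text
time_s: 27.02
position: [0.5214, -0.2779, 0.3716]
tcp_rot: [[1.0, -0.014, -0.0], [-0.014, -1.0, 0.002], [-0.0, -0.002, -1.0]]
force: [-0.8, 0.6, -0.5]
opening: 0.302
grasp_force: 0.0
```

```bash
python3 -c "
from h import *
row([.5195,-.279,.22],-4.6)"
```

```text
row [-0.006, 0.005, 0.505, -0.003, 0.0, 0.084]
```

{"name": "step_arm", "arguments": {
  "steps": [
    [-0.005, 0.004, 0.04, -0.003, 0, 0.08, 0.4],
    [-0.005, 0.004, 0.12, -0.003, 0, 0.08, 0.4],
    [-0.005, 0.004, 0.24, -0.003, 0, 0.08, 0.4],
    [-0.005, 0.004, 0.36, -0.003, 0, 0.08, 0.4],
    [-0.005, 0.004, 0.45, -0.003, 0, 0.08, 0.4],
    [-0.005, 0.004, 0.5, -0.003, 0, 0.08, 0.4],
    [-0.005, 0.004, 0.5, -0.003, 0, 0.08, 0.4],
    [-0.005, 0.004, 0.5, -0.003, 0, 0.08, 0.4]
  ]
}}

```text
time_s: 27.68
position: [0.5205, -0.2781, 0.2223]
tcp_rot: [[0.997, -0.075, 0.0], [-0.075, -0.997, -0.001], [0.0, 0.001, -1.0]]
force: [-1.0, -0.6, 0.7]
opening: 0.301
grasp_force: 0.0
```

```bash
python3 -c "
from h import *
print(read_state()['position'])
row([.5195,-.279,.148],-4.6)"
```

```text
[ 0.52049435 -0.2781273   0.22231788]
row [-0.003, 0.003, 0.248, 0.001, -0.0, 0.007]
```

{"name": "step_arm", "arguments": {
  "steps": [
    [-0.002, 0.003, 0.09, 0, 0, 0.005, 0.4],
    [-0.002, 0.003, 0.18, 0, 0, 0.005, 0.4],
    [-0.002, 0.003, 0.23, 0, 0, 0.005, 0.4],
    [-0.002, 0.003, 0.248, 0, 0, 0.005, 0.4],
    [-0.002, 0.003, 0.248, 0, 0, 0.005, 0.5],
    [-0.002, 0.003, 0.248, 0, 0, 0.005, 0.7],
    [-0.002, 0.003, 0.248, 0, 0, 0.005, 1],
    [-0.002, 0.003, 0.248, 0, 0, 0.005, 1]
  ]
}}

```text
time_s: 28.35
position: [0.5211, -0.2811, 0.1508]
tcp_rot: [[0.997, -0.081, 0.005], [-0.081, -0.997, -0.005], [0.006, 0.004, -1.0]]
force: [-0.0, 0.6, 0.9]
opening: 0.106
grasp_force: 0.0
```

{"name": "step_arm", "arguments": {
  "steps": [
    [0, 0, 0, 0, 0, 0, 1],
    [0, 0, 0, 0, 0, 0, 1],
    [0, 0, 0, 0, 0, 0, 1],
    [0, 0, 0, 0, 0, 0, 1]
  ]
}}

```text
time_s: 28.68
position: [0.5209, -0.2808, 0.1505]
tcp_rot: [[0.997, -0.081, 0.005], [-0.081, -0.997, -0.004], [0.005, 0.004, -1.0]]
force: [0.3, 0.9, 6.7]
opening: 0.056
grasp_force: 30.0
```

{"name": "step_arm", "arguments": {
  "steps": [
    [0, 0, -0.05, 0, 0, 0, 1],
    [0, 0, -0.14, 0, 0, 0, 1],
    [0, 0, -0.24, 0, 0, 0, 1],
    [0, 0, -0.36, 0, 0, 0, 1],
    [0, 0, -0.48, 0, 0, 0, 1],
    [0, 0, -0.61, 0, 0, 0, 1],
    [0, 0, -0.74, 0, 0, 0, 1],
    [0, 0, -0.85, 0, 0, 0, 1]
  ]
}}

```text
time_s: 29.35
position: [0.5192, -0.2796, 0.4065]
tcp_rot: [[0.997, -0.081, 0.003], [-0.081, -0.997, -0.004], [0.003, 0.003, -1.0]]
force: [0.8, -0.1, -2.2]
opening: 0.056
grasp_force: 30.0
```

```bash
python3 -c "
from h import *
s=read_state();print(s['opening'],s['force'])
row([.56,-.08,.41],40)"
```

```text
0.05622640542751289 [ 0.77838963 -0.06527509 -2.22331039]
row [0.082, -0.674, -0.014, 0.006, -0.003, -0.993]
```

{"name": "step_arm", "arguments": {
  "steps": [
    [0.01, -0.1, 0, 0, 0, -0.14, 1],
    [0.02, -0.2, 0, 0, 0, -0.28, 1],
    [0.03, -0.3, 0, 0, 0, -0.42, 1],
    [0.045, -0.4, 0, 0, 0, -0.56, 1],
    [0.06, -0.5, 0, 0, 0, -0.7, 1],
    [0.07, -0.6, 0, 0, 0, -0.84, 1],
    [0.08, -0.67, 0, 0, 0, -0.99, 1],
    [0.08, -0.67, 0, 0, 0, -0.99, 1]
  ]
}}

```text
time_s: 30.02
position: [0.5595, -0.0769, 0.403]
tcp_rot: [[0.762, 0.647, 0.001], [0.647, -0.762, 0.001], [0.001, 0.0, -1.0]]
force: [0.1, -0.2, -2.0]
opening: 0.053
grasp_force: 30.0
```

```bash
python3 -c "
from h import *
row(gap(1,.0055,.40),84.5)"
```

```text
row [0.471, -0.102, 0.011, 0.001, -0.001, -0.981]
```

{"name": "step_arm", "arguments": {
  "steps": [
    [0.07, -0.014, 0, 0, 0, -0.13, 1],
    [0.14, -0.028, 0, 0, 0, -0.27, 1],
    [0.21, -0.043, 0, 0, 0, -0.41, 1],
    [0.28, -0.058, 0, 0, 0, -0.55, 1],
    [0.35, -0.074, 0, 0, 0, -0.69, 1],
    [0.42, -0.09, 0, 0, 0, -0.83, 1],
    [0.471, -0.102, 0, 0, 0, -0.97, 1],
    [0.471, -0.102, 0, 0, 0, -0.97, 1]
  ]
}}

```text
time_s: 30.68
position: [0.6497, 0.0346, 0.4022]
tcp_rot: [[0.109, 0.994, 0.002], [0.994, -0.109, -0.001], [-0.001, 0.002, -1.0]]
force: [0.4, -0.5, -1.8]
opening: 0.059
grasp_force: 30.0
```

```bash
python3 -c "
from h import *
row(gap(1,.0055,.335),88.5)"
```

```text
row [0.01, -0.009, 0.224, 0.002, 0.002, -0.105]
```

{"name": "step_arm", "arguments": {
  "steps": [
    [0.005, -0.005, 0.08, 0, 0, -0.1, 1],
    [0.01, -0.009, 0.16, 0, 0, -0.1, 1],
    [0.01, -0.009, 0.21, 0, 0, -0.1, 1],
    [0.01, -0.009, 0.22, 0, 0, -0.1, 1],
    [0.01, -0.009, 0.22, 0, 0, -0.1, 1]
  ]
}}

```text
time_s: 31.1
position: [0.6453, 0.0349, 0.3358]
tcp_rot: [[0.037, 0.999, -0.002], [0.999, -0.037, -0.003], [-0.003, -0.002, -1.0]]
force: [0.5, 1.2, -1.2]
opening: 0.059
grasp_force: 30.0
```

```bash
python3 -c "
from h import *
print(read_state()['position'])
row(gap(1,.0055,.2155),88.5)
c=grab('wrist'); im=c['image'].mean(2)
for v in (160,170): print(v,im[v,250:290].astype(int).tolist())
for v in (160,170): print(p2w(c,[(265,v),(275,v)],.17).round(4).tolist())"
```

```text
[0.64530671 0.03491542 0.33578467]
row [0.011, 0.007, 0.401, -0.002, 0.004, -0.014]
160 [125, 124, 126, 129, 135, 136, 136, 137, 143, 163, 170, 172, 171, 172, 171, 171, 171, 171, 171, 169, 154, 134, 136, 139, 139, 140, 149, 150, 134, 112, 101, 102, 103, 96, 91, 99, 105, 106, 106, 106]
170 [130, 125, 125, 128, 132, 134, 134, 136, 139, 157, 167, 169, 170, 170, 169, 170, 169, 169, 169, 169, 167, 139, 133, 148, 154, 154, 154, 155, 150, 123, 105, 102, 102, 104, 105, 107, 108, 109, 108, 108]
[[0.6381, 0.0682, 0.17], [0.6465, 0.0679, 0.17]]
[[0.6377, 0.0597, 0.17], [0.6462, 0.0594, 0.17]]
```

{"name": "step_arm", "arguments": {
  "steps": [
    [0.008, 0.005, 0.03, -0.002, 0.002, -0.014, 1],
    [0.011, 0.007, 0.1, -0.002, 0.002, -0.014, 1],
    [0.011, 0.007, 0.17, -0.002, 0.002, -0.014, 1],
    [0.011, 0.007, 0.24, -0.002, 0.002, -0.014, 1],
    [0.011, 0.007, 0.3, -0.002, 0.002, -0.014, 1],
    [0.011, 0.007, 0.35, -0.002, 0.002, -0.014, 1],
    [0.011, 0.007, 0.385, -0.002, 0.002, -0.014, 1],
    [0.011, 0.007, 0.395, -0.002, 0.002, -0.014, 1]
  ]
}}

```text
time_s: 31.82
position: [0.6485, 0.0387, 0.2177]
tcp_rot: [[0.024, 1.0, 0.002], [1.0, -0.024, -0.001], [-0.001, 0.002, -1.0]]
force: [-0.2, 0.2, -2.3]
opening: 0.053
grasp_force: 30.0
```

{"name": "step_arm", "arguments": {
  "steps": [
    [0, 0, 0.005, 0, 0, 0, 1],
    [0, 0, 0.01, 0, 0, 0, 1],
    [0, 0, 0.015, 0, 0, 0, 1],
    [0, 0, 0.015, 0, 0, 0, 1]
  ]
}}

```text
time_s: 32.15
position: [0.6494, 0.0387, 0.2154]
tcp_rot: [[0.023, 1.0, 0.006], [1.0, -0.023, -0.001], [-0.001, 0.006, -1.0]]
force: [0.7, 0.6, -2.0]
opening: 0.052
grasp_force: 30.0
```

{"name": "step_arm", "arguments": {
  "steps": [
    [0, -0.003, 0.004, 0, 0, 0, 1],
    [0, -0.005, 0.008, 0, 0, 0, 1],
    [0, -0.005, 0.01, 0, 0, 0, 1],
    [0, -0.005, 0.01, 0, 0, 0, 1]
  ]
}}

```text
time_s: 32.48
position: [0.6477, 0.0387, 0.2126]
tcp_rot: [[0.023, 1.0, 0.005], [1.0, -0.023, -0.001], [-0.001, 0.005, -1.0]]
force: [-0.9, -0.1, 3.1]
opening: 0.053
grasp_force: 30.0
```

{"name": "step_arm", "arguments": {
  "steps": [
    [0, -0.004, 0, 0, 0, 0, 1],
    [0, -0.007, 0, 0, 0, 0, 1],
    [0, -0.007, 0, 0, 0, 0, 0.8],
    [0, -0.007, 0, 0, 0, 0, 0.7],
    [0, -0.007, 0, 0, 0, 0, 0.6],
    [0, -0.007, 0, 0, 0, 0, 0.6],
    [0, -0.007, 0, 0, 0, 0, 0.6],
    [0, -0.007, 0, 0, 0, 0, 0.6]
  ]
}}

```text
time_s: 33.15
position: [0.6449, 0.0389, 0.2111]
tcp_rot: [[0.023, 1.0, 0.003], [1.0, -0.023, -0.001], [-0.001, 0.003, -1.0]]
force: [-0.1, 0.7, 0.9]
opening: 0.196
grasp_force: 0.0
```

{"name": "step_arm", "arguments": {
  "steps": [
    [0, 0, -0.06, 0, 0, 0, 0.6],
    [0, 0, -0.15, 0, 0, 0, 0.6],
    [0, 0, -0.27, 0, 0, 0, 0.6],
    [0, 0, -0.4, 0, 0, 0, 0.2],
    [0, 0, -0.53, 0, 0, 0, -0.2],
    [0, 0, -0.6, 0, 0, 0, -0.5],
    [0, 0, -0.6, 0, 0, 0, -0.5]
  ]
}}

```text
time_s: 33.73
position: [0.647, 0.0389, 0.3987]
tcp_rot: [[0.023, 1.0, 0.017], [1.0, -0.023, -0.003], [-0.002, 0.017, -1.0]]
force: [1.0, 1.2, 1.0]
opening: 0.42
grasp_force: 0.0
```

```bash
python3 -c "
from h import *
s=read_state();print(s['position'],s['force'])
row([.44,-.03,.40],85.5)
grab('scene','s4',(140,130,460,310))"
```

```text
[0.64698763 0.03890891 0.39866449] [1.00520625 1.24918156 0.99676442]
row [-0.246, -0.684, -0.016, 0.022, 0.002, 0.07]
s4 scale 2.5 crop (140, 130, 460, 310)
```

View pics/s4.png

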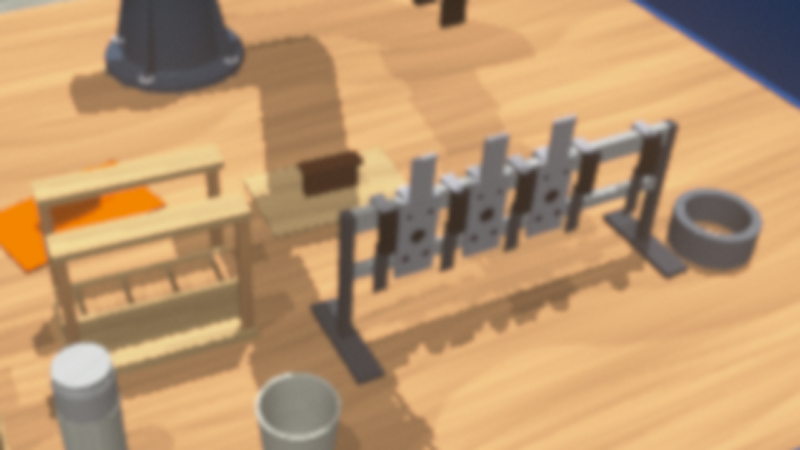

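All three templates hang in gaps 1–3 with files undisturbed, and the rack is empty. Next I'll locate the cover.

{"name": "step_arm", "arguments": {
  "steps": [
    [0.3, -0.72, 0, 0.01, 0, 0.067, -0.5],
    [0.3, -0.72, 0, 0.01, 0, 0.067, -0.5],
    [0.3, -0.72, 0, 0.01, 0, 0.067, -0.5],
    [0.3, -0.72, 0, 0.01, 0, 0.067, -0.5],
    [0.3, -0.72, 0, 0.01, 0, 0.067, -0.5],
    [0.3, -0.72, 0, 0.01, 0, 0.067, -0.5],
    [0.3, -0.72, 0, 0.01, 0, 0.067, -0.5],
    [0.3, -0.72, 0, 0.01, 0, 0.067, -0.5]
  ]
}}

```text
time_s: 34.45
position: [0.4288, 0.1346, 0.3894]
tcp_rot: [[0.074, 0.997, -0.006], [0.997, -0.074, -0.001], [-0.002, -0.006, -1.0]]
force: [-0.6, -0.5, -0.2]
opening: 0.749
grasp_force: 0.0
```

```bash
python3 -c "
from h import *
s=read_state();print(s['position'],s['tcp_rot'][:,0])
grab('wrist','w6')"
```

```text
[0.4287942  0.13457131 0.38942148] [ 0.07410584  0.99724919 -0.00154068]
w6 scale 1.4285714285714286 crop None
```

View pics/w6.png

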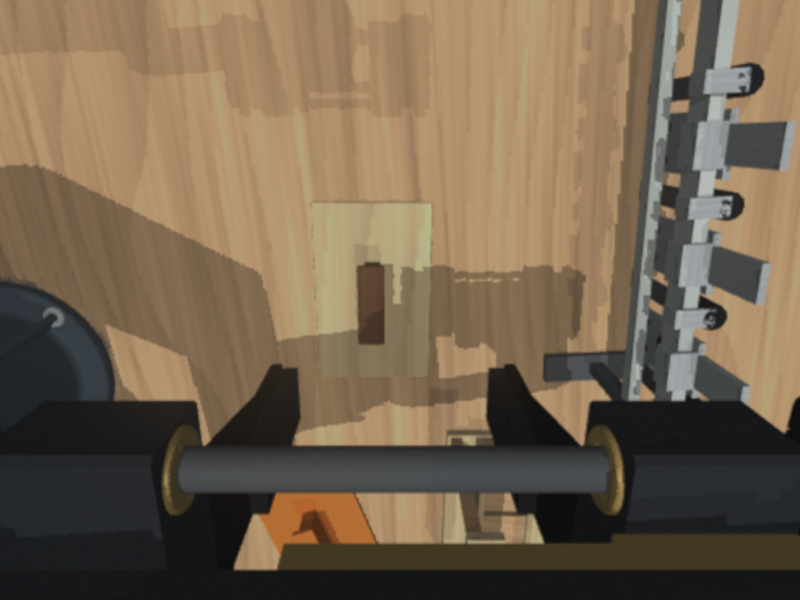

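The cover's corners are at (312,203), (432,203), (430,377), (320,377), and its handle top runs 358–385 by 265–344.

```bash
python3 -c "
from h import *
c=load('w6');k=.7
rect(p2w(c,np.array([(432,203),(430,377),(320,377),(312,203)])*k,.006))
rect(p2w(c,np.array([(385,265),(383,344),(359,344),(358,265)])*k,.048))
row([.42,.08,.12],85.5)
"
```

```text
centre [0.4013 0.0624] len y 0.1898 x 0.1201 yaw from y -3.96 from x -4.16
centre [0.4009 0.0644] len y 0.0805 x 0.0247 yaw from y -5.32 from x -4.15
row [-0.181, -0.016, 0.899, -0.006, 0.002, 0.004]
```

```bash
python3 -c "
from h import *
row([.401,.063,.12],85.7)
"
```

```text
row [-0.242, -0.075, 0.9, -0.006, 0.002, -0.0]
```

{"name": "step_arm", "arguments": {
  "steps": [
    [-0.242, -0.075, 0.1, -0.005, 0.002, 0, -0.5],
    [-0.242, -0.075, 0.25, -0.005, 0.002, 0, -0.3],
    [-0.242, -0.075, 0.39, -0.005, 0.002, 0, -0.3],
    [-0.242, -0.075, 0.53, -0.005, 0.002, 0, -0.3],
    [-0.242, -0.075, 0.67, -0.005, 0.002, 0, -0.3],
    [-0.242, -0.075, 0.8, -0.005, 0.002, 0, -0.3],
    [-0.242, -0.075, 0.88, -0.005, 0.002, 0, -0.3],
    [-0.242, -0.075, 0.88, -0.005, 0.002, 0, -0.3]
  ]
}}

```text
time_s: 35.17
position: [0.3987, 0.0625, 0.12]
tcp_rot: [[0.078, 0.997, -0.015], [0.997, -0.078, 0.002], [0.001, -0.015, -1.0]]
force: [-0.6, 0.5, 0.1]
opening: 0.651
grasp_force: 0.0
```

```bash
python3 -c "
from h import *
s=read_state();print(s['position'],s['force'],s['joint_positions'])
row([.401,.063,.0385],85.7)
c=grab('wrist','w7');im=c['image']
for v in (150,200,225): print(v,(im[v,230:330,0].astype(int)-im[v,230:330,2]).tolist())
print(w2p(c,[.401,.063,.048]))
"
```

```text
[0.39866863 0.06254083 0.1200114 ] [-0.60311518  0.4601411   0.13610606] [-7.06508337e+00  2.82462903e+01  1.19293309e+02  3.75070349e-02
  3.33363871e+01 -2.62835524e+00]
row [0.002, 0.012, 0.272, -0.019, -0.001, -0.004]
w7 scale 1.4285714285714286 crop None
150 [40, 39, 40, 40, 40, 41, 41, 40, 40, 42, 53, 54, 53, 52, 52, 52, 55, 58, 58, 58, 58, 58, 58, 58, 59, 58, 58, 57, 57, 57, 57, 58, 58, 57, 56, 56, 56, 56, 56, 56, 56, 58, 59, 59, 61, 61, 62, 62, 61, 61, 61, 62, 61, 61, 61, 61, 61, 61, 61, 61, 61, 60, 61, 61, 62, 61, 63, 62, 61, 61, 62, 62, 62, 61, 61, 62, 61, 61, 62, 62, 61, 61, 61, 62, 62, 63, 63, 63, 63, 63, 63, 63, 63, 62, 62, 61, 60, 60, 59, 59]
200 [47, 47, 46, 45, 45, 45, 46, 45, 45, 45, 46, 45, 44, 44, 43, 44, 44, 44, 44, 44, 43, 44, 43, 39, 37, 36, 35, 29, 25, 27, 26, 26, 28, 29, 28, 29, 29, 29, 28, 30, 30, 29, 29, 29, 28, 28, 28, 27, 28, 28, 28, 29, 28, 28, 28, 29, 29, 28, 28, 26, 27, 28, 27, 27, 27, 26, 26, 26, 25, 26, 36, 44, 45, 43, 43, 42, 42, 42, 42, 43, 42, 42, 41, 42, 45, 46, 47, 47, 46, 45, 46, 46, 46, 46, 45, 46, 44, 43, 44, 43]
225 [47, 47, 46, 46, 45, 46, 46, 45, 46, 45, 45, 45, 45, 43, 44, 43, 44, 44, 43, 43, 44, 43, 43, 42, 38, 36, 35, 30, 26, 25, 25, 26, 27, 27, 28, 28, 28, 29, 28, 28, 29, 29, 29, 28, 28, 29, 27, 28, 27, 29, 28, 29, 29, 27, 28, 28, 27, 27, 26, 27, 26, 27, 26, 26, 27, 26, 28, 27, 25, 29, 41, 46, 47, 46, 46, 47, 46, 46, 45, 45, 44, 46, 45, 46, 46, 45, 46, 46, 47, 47, 47, 47, 45, 45, 44, 43, 42, 43, 43, 44]
[[280.31350084 238.93575453]]
```

{"name": "step_arm", "arguments": {
  "steps": [
    [0.002, 0.004, 0.08, -0.015, 0, 0, -0.3],
    [0.002, 0.004, 0.16, -0.015, 0, 0, -0.3],
    [0.002, 0.004, 0.23, -0.015, 0, 0, -0.3],
    [0.002, 0.004, 0.265, -0.015, 0, 0, -0.3],
    [0.002, 0.004, 0.268, -0.015, 0, 0, 0],
    [0.002, 0.004, 0.268, -0.015, 0, 0, 0.3],
    [0.002, 0.004, 0.268, -0.015, 0, 0, 1],
    [0.002, 0.004, 0.268, -0.015, 0, 0, 1]
  ]
}}

```text
time_s: 35.88
position: [0.4044, 0.0636, 0.0477]
tcp_rot: [[0.076, 0.997, 0.016], [0.997, -0.076, -0.001], [0.0, 0.016, -1.0]]
force: [0.1, 0.0, -0.6]
opening: 0.433
grasp_force: 0.0
```

{"name": "step_arm", "arguments": {
  "steps": [
    [0, 0, 0, 0, 0, 0, 1],
    [0, 0, 0, 0, 0, 0, 1],
    [0, 0, 0, 0, 0, 0, 1],
    [0, 0, 0, 0, 0, 0, 1]
  ]
}}

```text
time_s: 36.22
position: [0.4019, 0.0639, 0.0472]
tcp_rot: [[0.076, 0.997, 0.011], [0.997, -0.076, -0.0], [0.001, 0.011, -1.0]]
force: [-3.2, 0.6, 9.9]
opening: 0.289
grasp_force: 30.0
```

{"name": "step_arm", "arguments": {
  "steps": [
    [0, 0, -0.06, 0, 0, 0, 1],
    [0, 0, -0.15, 0, 0, 0, 1],
    [0, 0, -0.28, 0, 0, 0, 1],
    [0, 0, -0.41, 0, 0, 0, 1],
    [0, 0, -0.54, 0, 0, 0, 1],
    [0, 0, -0.67, 0, 0, 0, 1],
    [0, 0, -0.8, 0, 0, 0, 1],
    [0, 0, -0.9, 0, 0, 0, 1]
  ]
}}

```text
time_s: 36.88
position: [0.3998, 0.064, 0.3196]
tcp_rot: [[0.076, 0.997, 0.016], [0.997, -0.076, -0.001], [0.0, 0.016, -1.0]]
force: [1.0, -0.1, -2.1]
opening: 0.289
grasp_force: 30.0
```

```bash
python3 -c "
from h import *
s=read_state();print(s['position'],s['opening'],s['force'],s['tcp_rot'][:,2])
row([.5243,-.2088,.30],85.4)
"
```

```text
[0.39977357 0.06395065 0.31955601] 0.2891014553567396 [ 0.98987294 -0.05185233 -2.14405413] [ 1.62238041e-02 -8.08290878e-04 -9.99868059e-01]
row [-0.875, 0.482, 0.073, 0.021, -0.001, 0.006]
```

{"name": "step_arm", "arguments": {
  "steps": [
    [-0.08, 0.045, 0, 0, 0, 0, 1],
    [-0.2, 0.11, 0, 0, 0, 0, 1],
    [-0.32, 0.175, 0, 0, 0, 0, 1],
    [-0.44, 0.24, 0, 0, 0, 0, 1],
    [-0.56, 0.305, 0, 0, 0, 0, 1],
    [-0.67, 0.37, 0, 0.01, 0, 0.005, 1],
    [-0.78, 0.43, 0, 0.012, 0, 0.005, 1],
    [-0.85, 0.47, 0, 0.012, 0, 0.005, 1]
  ]
}}

```text
time_s: 37.55
position: [0.5222, -0.2049, 0.3175]
tcp_rot: [[0.082, 0.997, 0.004], [0.997, -0.082, -0.002], [-0.001, 0.004, -1.0]]
force: [0.5, -0.9, -1.9]
opening: 0.294
grasp_force: 30.0
```

{"name": "step_arm", "arguments": {
  "steps": [
    [-0.015, 0.008, 0, 0, 0, 0, 1],
    [-0.022, 0.01, 0.03, 0, 0, 0, 1],
    [-0.022, 0.01, 0.1, 0, 0, 0, 1],
    [-0.022, 0.01, 0.17, 0, 0, 0, 1],
    [-0.022, 0.01, 0.22, 0, 0, 0, 1],
    [-0.022, 0.01, 0.25, 0, 0, 0, 1],
    [-0.022, 0.01, 0.25, 0, 0, 0, 1],
    [-0.022, 0.01, 0.25, 0, 0, 0, 1]
  ]
}}

```text
time_s: 38.22
position: [0.5232, -0.2069, 0.2426]
tcp_rot: [[0.079, 0.997, 0.001], [0.997, -0.079, 0.001], [0.001, 0.001, -1.0]]
force: [1.2, 0.0, -1.6]
opening: 0.293
grasp_force: 30.0
```

```bash
python3 -c "
from h import *
s=read_state();print(s['position'],s['opening'],s['force'],s['tcp_rot'][:,2])
row([.5243,-.2088,.22],85.4)
"
```

```text
[ 0.52324549 -0.20688761  0.2425535 ] 0.2931561240693131 [ 1.20575341  0.0444123  -1.58745842] [ 0.00144448  0.00128819 -0.99999813]
row [-0.006, 0.004, 0.075, 0.002, -0.002, 0.002]
```

{"name": "step_arm", "arguments": {
  "steps": [
    [-0.006, 0.004, 0.02, 0, 0, 0, 1],
    [-0.006, 0.004, 0.045, 0, 0, 0, 1],
    [-0.006, 0.004, 0.065, 0, 0, 0, 1],
    [-0.006, 0.004, 0.075, 0, 0, 0, 1],
    [-0.006, 0.004, 0.08, 0, 0, 0, 1],
    [-0.006, 0.004, 0.08, 0, 0, 0, 1],
    [-0.006, 0.004, 0.08, 0, 0, 0, 1]
  ]
}}

```text
time_s: 38.8
position: [0.5249, -0.2099, 0.2189]
tcp_rot: [[0.08, 0.997, 0.003], [0.997, -0.08, 0.0], [0.001, 0.003, -1.0]]
force: [-0.4, 0.6, -2.6]
opening: 0.288
grasp_force: 30.0
```

{"name": "step_arm", "arguments": {
  "steps": [
    [0.003, -0.002, 0.004, 0, 0, 0, 1],
    [0.003, -0.002, 0.008, 0, 0, 0, 1],
    [0.003, -0.002, 0.008, 0, 0, 0, 1],
    [0.003, -0.002, 0.008, 0, 0, 0, 1]
  ]
}}

```text
time_s: 39.13
position: [0.5244, -0.2089, 0.2172]
tcp_rot: [[0.08, 0.997, 0.003], [0.997, -0.08, -0.0], [0.0, 0.003, -1.0]]
force: [-2.4, 1.0, 2.8]
opening: 0.289
grasp_force: 30.0
```

{"name": "step_arm", "arguments": {
  "steps": [
    [0, 0, 0, 0, 0, 0, 0.3],
    [0, 0, 0, 0, 0, 0, 0],
    [0, 0, 0, 0, 0, 0, -0.2],
    [0, 0, 0, 0, 0, 0, -0.2],
    [0, 0, 0, 0, 0, 0, -0.2],
    [0, 0, 0, 0, 0, 0, -0.2]
  ]
}}

```text
time_s: 39.63
position: [0.5244, -0.2089, 0.2163]
tcp_rot: [[0.08, 0.997, 0.003], [0.997, -0.08, 0.0], [0.001, 0.003, -1.0]]
force: [-0.2, -0.8, 0.2]
opening: 0.579
grasp_force: 0.0
```

{"name": "step_arm", "arguments": {
  "steps": [
    [0, 0, -0.08, 0, 0, 0, -0.3],
    [0, 0, -0.18, 0, 0, 0, -0.3],
    [0, 0, -0.3, 0, 0, 0.2, -0.5],
    [0, 0, -0.43, 0, 0, 0.36, -0.5],
    [0, 0, -0.56, 0, 0, 0.52, -0.5],
    [0, 0, -0.66, 0, 0, 0.68, -0.5],
    [0, 0, -0.66, 0, 0, 0.84, -0.5],
    [0, 0, -0.66, 0, 0, 1, -0.5]
  ]
}}

```text
time_s: 40.3
position: [0.5247, -0.2094, 0.4175]
tcp_rot: [[0.742, 0.67, 0.008], [0.67, -0.742, -0.003], [0.004, 0.008, -1.0]]
force: [0.9, 0.7, -0.8]
opening: 0.75
grasp_force: 0.0
```

{"name": "step_arm", "arguments": {
  "steps": [
    [0.01, 0, 0, 0, 0, 1, -0.5],
    [0.01, 0, 0, 0, 0, 1, -0.5],
    [0.01, 0, 0, 0, 0, 1, -0.5],
    [0.01, 0, 0, 0, 0, 1, -0.5],
    [0.01, 0, 0, 0, 0, 1, -0.5],
    [0.01, 0, 0, 0, 0, 1, -0.5],
    [0.01, 0, 0, 0, 0, 1, -0.5],
    [0.01, 0, 0, 0, 0, 1, -0.5]
  ]
}}

```text
time_s: 40.97
position: [0.5259, -0.2069, 0.4143]
tcp_rot: [[0.999, -0.045, 0.002], [-0.045, -0.999, 0.001], [0.002, -0.001, -1.0]]
force: [0.2, 0.1, -0.5]
opening: 0.749
grasp_force: 0.0
```

{"name": "step_arm", "arguments": {
  "steps": [
    [0, 0, 0, 0, 0, 0, -0.5],
    [0, 0, 0, 0, 0, 0, -0.5],
    [0, 0, 0, 0, 0, 0, -0.5]
  ]
}}

```text
time_s: 41.22
position: [0.526, -0.2069, 0.4144]
tcp_rot: [[0.999, -0.044, 0.002], [-0.044, -0.999, 0.0], [0.002, -0.001, -1.0]]
force: [-0.3, -0.4, -0.2]
opening: 0.75
grasp_force: 0.0
```

```bash
python3 -c "
from h import *
s=read_state();print(s['position'],s['tcp_rot'][:,0],s['tcp_rot'][:,2])
c=grab('wrist','w8',(80,30,480,310))
L=np.array([(208,190),(577,192),(565,411),(220,411)])/2+[80,30]
P=p2w(load('w3'),L,.17); print('rack corners in this view',((w2p(c,P)-[80,30])*2).round(1).tolist())
P[:,2]=.176; print('at z .176',((w2p(c,P)-[80,30])*2).round(1).tolist())
"
```

```text
[ 0.52597761 -0.20687787  0.41439394] [ 0.99903634 -0.04382268  0.00244342] [ 2.46385468e-03  4.12251116e-04 -9.99996880e-01]
w8 scale 2.0 crop (80, 30, 480, 310)
rack corners in this view [[213.8, 178.6], [581.9, 193.9], [562.2, 412.2], [217.5, 400.9]]
at z .176 [[211.0, 179.4], [584.9, 194.9], [564.6, 416.2], [215.1, 404.7]]
```

View pics/w8.png

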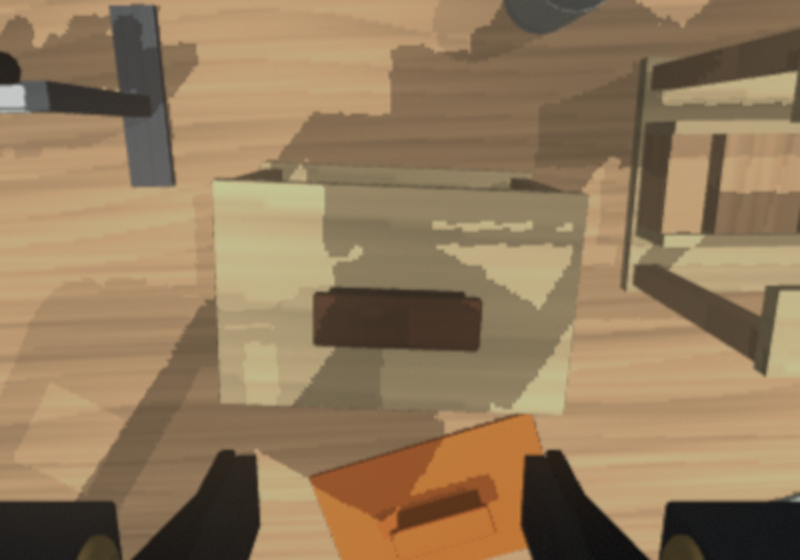

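The cover's corners, at (213,180), (587,195), (564,414) and (220,404), match the predicted rack corners within about 1 mm, so it is square and centred. Handing in.

```bash
python3 -c "
from rig import *
print(hand_in())"
```

```text
the job is handed in; nothing more can be done
None
```

I handed the job in at about 41 s: all three templates hang by their hooks in gaps 1, 2 and 3, the files and bench items show no sign of having moved, and the cover is back on the empty rack, square and within about 1 mm of centre by the wrist camera.

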